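Tip the whetstone out of its case and set it up for sharpening

ROBOT

A 6-joint arm with a two-finger parallel gripper is mounted at the origin on a cart in front of the work surface, level with it; the furniture and walls round the work are solid. World frame = base frame: x ahead of the robot, y to its left, z up, the work surface at z = 0. Lengths are in mm, angles in rad, forces in N, time in s.
With the tool pointing down it reaches from about 350 to 975 mm from the base axis. Payload 7.1 kg.
Tool frame: the origin (TCP) lies between the finger pads; the fingertips stand 14 mm ahead of it and the grasp point (between the pads) lies 5 mm behind it; z points along the fingers, y is the direction in which the jaws open and shut (so a half turn about z gives the same grasp; the last joint's range is limited). The gripper opens to 88 mm and grips with 3 to 60 N. Pads are 20 mm wide; open, the fingers measure 115 mm over their backs; the gripper's body (75 mm by 178 mm) begins 61 mm behind the grasp point.
Start: joints at [-1.367, 0.423, 1.63, -0, 1.089, -0.019], TCP at [138.12, -609.531, 236.675] pointing down, gripper open.
Joint ranges: [-3, 3], [-0.9, 2.11], [0.09, 2.58], [-1.31, 4.45], [0.11, 2.69], [-2.54, 2.54]. Speed limits (rad/s): [2.39, 2.39, 3.01, 3.14, 3.14, 3.14].

INTERFACE

Orientations are given as a rotation vector (axis times angle).
In Python, from workcell import get_obs, get_image, calibration, close_job, regions_of, place_of gives the robot as it stands.
- The arm moves only by the tool move_arm, never from a script. Its argument "deltas" is a list of rows, each a list of 5 numbers: the closure in counts, from 0 (fully open) to 255 (shut), then the shift along the tool's x, y, z in m, then the turn about the tool's z in rad. In form: [[grip, x, y, z, roll], ...]. A call has 1 to 5 rows; each row is the pose to reach, as a shift and turn from the pose commanded when the call began, along the tool's axes at that moment; what a row does not reach only later rows make up. A row lasts 1/12 s, in which the tool goes at most 41.7 mm and 7.16 degrees, less where a joint would pass 70% of its speed; a pose out of reach is approached as far as the arm can. A call with a gripper value outside its range is refused whole. The fingers move at their own pace and stop on an object; the grip force is fixed at half the most. Time passes only in rows, so rows that repeat a pose let the fingers close. It gives the time, the measured TCP pose, the force and the opening at its end, in the units of the state.
- get_obs(): the state, without advancing time (a new reading comes with each control period).
- get_image(name): name is "side" or "top" or "wrist"; returns the picture (480x640x3 uint8, blue, green, red); there is no depth.
- calibration(name): a dict with "intrinsics" (3x3 intrinsics, pixels), "world_to_cam" (4x4, takes a point from world to camera coordinates); the wrist camera has in their place "hand_eye" (4x4, takes a point from camera to tool coordinates, whose origin is the TCP and whose axes are the flange's). Camera axes: x right, y down, z forward; pixel columns grow to the right and rows downward; lengths in mm; the calibration is good to about 2 mm. A picture is of the moment at which its call begins: read the wrist's pose just before it. calibration takes no time and is no camera call.
- close_job(): hands the job in, once; it reports no verdict.
Trained networks look in the newest picture that a camera, given by its name, has taken for a name from the list of things; names that differ only in an ending like _2 or _b are one class to them, and where a whole thing is asked for, a point or a joint stands for the part that bears it (a point fixed in the world has none). Each returns a list of dicts, best first, with "conf" (0 to 1); they miss things now and then, are a little off and sometimes report something else, mostly with a low value. They report only what shows in the picture. A call takes as long as a camera call. They do not tell look-alikes from the thing itself.
- regions_of(camera, name): "region" (480x640 bool, what is visible of it).
- place_of(camera, name): "location" ([x, y, z] in mm, in world coordinates, good to about 4 mm: a listed point, or the origin of a listed thing).
The state is a dict: "t": time; "qpos": joint angles; "qvel": joint speeds; "joint_torque": joint torques, N m; "ee_pos": TCP position; "orientation": TCP orientation; "ft_force": force on the tool from outside, world axes, zero at the start; "moment": the same for the moment, N m; "width": finger opening in mm.
Only numpy, scipy, OpenCV 4.12 (cv2) and the standard library are available. Lean on these libraries where they do the work, as an engineer would, in place of code of your own. Each camera call takes 0.05 s, during which the arm holds its last target.

TASK

Get the whetstone ready for sharpening: it lies flush in its wooden case, so press down its end next to the open lid until the other end tips up, take it by the raised end and lift it out. Lay it gently flat on the rubber pad of the sharpening base, between the two end stops and in line with the base, let go, then slide the lid of the empty case fully shut. Leave the other things on the worktop where they are.

Things in the scene. Friction and masses are not known exactly. Their poses are not given: they have to be found in the camera images.
- stone: Whetstone: plain block 120 (x) x 46 (y) x 26 (z) mm, 0.22 to 0.37 kg. Origin: centre of its underside; x along its length, z up. At the start it lies level in the case's recess, x along case x, top flush with the rim, 1 mm from the +x end wall and 1.5 mm from the side walls. A ridge crosses under it 2 mm to the -x side of its middle. Tipped (22 degrees), it stays so by itself until lifted.
- press_spot (a point): Point on the stone's top face, on its centre line, 18 mm from its -x end: press here, straight down. A light push (under 1 N) starts it; the spot sinks 17 mm until the stone meets the sloping floor. Axes are the stone's.
- raised_end (a point): Point on the stone's top face, on its centre line, 16 mm from its +x end, the end that tips up. With the stone tipped, about 14 mm of both long sides (46 mm apart) stand clear above the case's rim here and can be gripped, best square to the tipped stone. Axes are the stone's.
- case: Case: wooden block 174 (x) x 65 (y) x 58 (z) mm, fixed. Origin: centre of its underside; x along its length, z up; rim at z = 58. Recess from x = -52 to +77 mm, 49 mm wide; side walls 8 mm, end wall 10 mm at +x, solid end block 35 mm at -x. Floor flat at z = 32 from the ridge at x = +14 to +77, sloping down 22 degrees from the ridge to -x. An 8 mm gap parts stone and end block.
- lid (a joint): Opening of the case's sliding lid, m: 0 = fully shut (a stop), 0.125 to 0.131 at the start. It slides level along case x, opening to -x and shutting to +x, with about 1.5 N of friction, and stays where left. Open, it juts out past the case's -x end and leaves the stone uncovered.
- lid_end (a point): Middle of the lid's outer (case -x) end face, 69.5 mm above the worktop; axes are the case's. Lid 174 x 74 mm, plate from z = 59.5 to 64.5 mm, with a grip bar across this end, 9 mm thick, 56 mm wide, up to z = 80 mm. Pushing this face towards case +x shuts the lid. Side skirts reach down to z = 44 mm.
- base: Sharpening base: wooden plate 170 (x) x 76 (y) mm, fixed. Origin: centre of its underside; x along its length. Rubber pad 128 x 70 mm in its middle, top at z = 15 mm; wooden end stops, 60 mm wide, at x = +-66 to +-76 mm, up to z = 24 mm. The stone fits between them with 6 mm to spare at each end, either way round.
- garlic: bystander: bulb of garlic, 56 mm; origin at its underside
- lemon: bystander: lemon, 71x53x51 mm; origin at its underside
- salt_shaker: bystander: salt shaker, 44 mm across, 90 mm high; origin at its underside
- tin: bystander: short tin, 75 mm across, 58 mm high; origin at its underside
- timer: bystander: round kitchen timer, 67 mm across, 57 mm high; origin at its underside
Mind the look-alikes: they are no part of the job. Leave any turquoise look-alike of the case alone.

How it is judged:
By the outcome, as a careful person would: the job done as asked, in the order asked, and still so for the second after the job is handed in, with the robot touching nothing.
It also fails if it takes over 61 s, if anything falls off the work surface, if the arm or the gripper's body presses on something with over 40 N, if the wrist force passes 120 N, or if a joint passes its speed limit or range.

## Working session

There is one attempt and no reset: what is moved stays moved. The work goes in short steps, Python scripts to look and compute and a tool call to move; the robot and the scene stay as the last step left them, time stands still between calls to the robot, and variables do not carry over. Pictures are saved under pics/ and viewed, and the job is handed in when it is done.

Besides the shell and the picture viewer there is one more tool, called after ">>>" by a JSON object that holds its "method" and its "body". move_arm: Moves the arm, as the interface text tells. Its arguments: {"type":"object","properties":{"deltas":{"type":"array","items":{"type":"array","items":{"type":"number"}}}},"required":["deltas"]}

```bash
mkdir -p pics; ls
python3 - <<'E'
from workcell import *
import cv2,numpy as np
o=get_obs();print({k:np.round(v,3) for k,v in o.items()})
for n in ["side","top","wrist"]:
    cv2.imwrite(f"pics/a_{n}.png",get_image(n))
    c=calibration(n);print(n,{k:np.round(v,3).tolist() for k,v in c.items()})
for cam in ["top","side"]:
  for nm in ["stone","case","lid_end","base","press_spot","raised_end","tin","salt_shaker","lemon","garlic","timer"]:
    try: print(cam,nm,[(round(d["conf"],2),np.round(d["location"]).tolist()) for d in place_of(cam,nm)])
    except Exception as e: print(cam,nm,e)
print(get_obs()["t"])
E
```

```text
pics
{'t': np.float64(0.0), 'qpos': array([-1.367,  0.424,  1.631,  0.   ,  1.089, -0.019]), 'qvel': array([ 0.001,  0.001,  0.001, -0.002, -0.002,  0.001]), 'joint_torque': array([-0.0000e+00, -5.4462e+01, -2.7366e+01,  6.4000e-02,  2.3000e-02,
       -0.0000e+00]), 'ee_pos': array([ 138.029, -609.027,  235.914]), 'orientation': array([-3.121, -0.349,  0.   ]), 'ft_force': array([-0.295,  0.782,  0.257]), 'moment': array([-0.041,  0.012, -0.008]), 'width': np.float64(87.727)}
side {'intrinsics': [[499.872, 0.0, 310.17], [0.0, 499.872, 240.561], [0.0, 0.0, 1.0]], 'world_to_cam': [[0.996, -0.093, -0.013, -472.604], [-0.049, -0.401, -0.915, 208.171], [0.08, 0.911, -0.404, 889.11], [0.0, 0.0, 0.0, 1.0]]}
top {'intrinsics': [[447.708, 0.0, 317.975], [0.0, 447.708, 243.071], [0.0, 0.0, 1.0]], 'world_to_cam': [[-0.026, -1.0, -0.015, 342.025], [-0.994, 0.028, -0.101, 493.843], [0.102, 0.012, -0.995, 1022.532], [0.0, 0.0, 0.0, 1.0]]}
wrist {'intrinsics': [[336.095, 0.0, 317.905], [0.0, 336.095, 236.489], [0.0, 0.0, 1.0]], 'hand_eye': [[-0.0, -0.955, -0.297, 80.561], [1.0, 0.0, -0.002, 0.397]
[... 711 characters left out ...]
380.0, -2.0])]
side stone [(0.88, [480.0, 101.0, 29.0]), (0.26, [302.0, 436.0, -4.0])]
side case [(0.74, [369.0, 614.0, -3.0]), (0.57, [477.0, 82.0, 2.0])]
side lid_end [(0.66, [373.0, 527.0, 71.0]), (0.6, [438.0, -124.0, 70.0])]
side base [(0.92, [491.0, 371.0, -2.0])]
side press_spot [(0.58, [474.0, 55.0, 55.0])]
side raised_end [(0.72, [632.0, 157.0, -3.0]), (0.71, [488.0, 149.0, 60.0])]
side tin [(0.65, [302.0, 436.0, 0.0])]
side salt_shaker [(0.56, [680.0, 263.0, -5.0])]
side lemon [(0.97, [632.0, 157.0, -2.0]), (0.74, [302.0, 437.0, -2.0])]
side garlic [(0.88, [636.0, 58.0, -3.0])]
side timer [(0.92, [668.0, 383.0, 1.0]), (0.62, [479.0, 83.0, -0.0]), (0.45, [442.0, -123.0, 72.0])]
1.25
```

View pics/a_top.png

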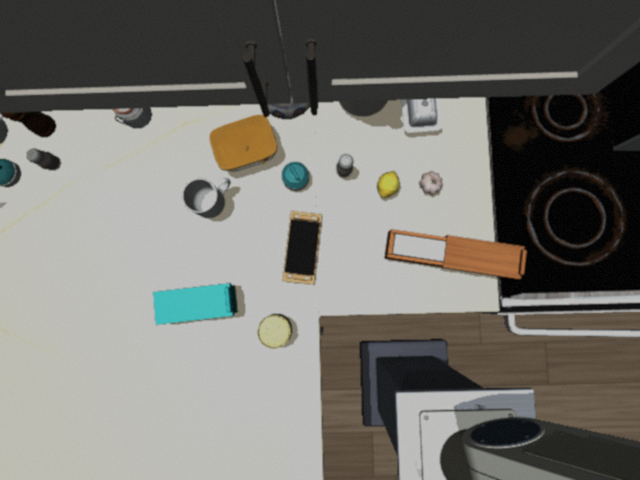

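View pics/a_side.png

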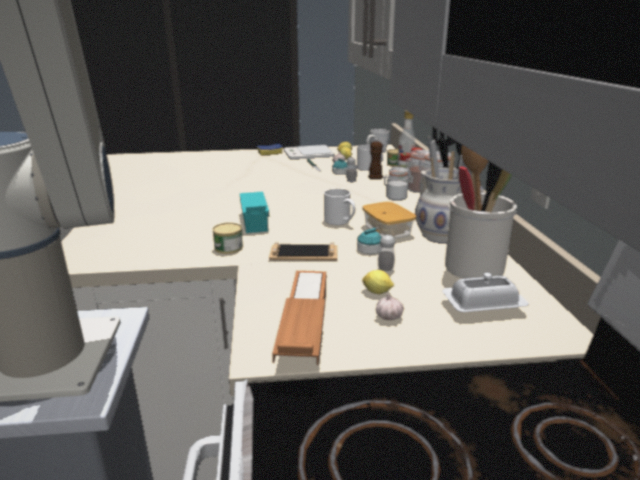

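View pics/a_wrist.png

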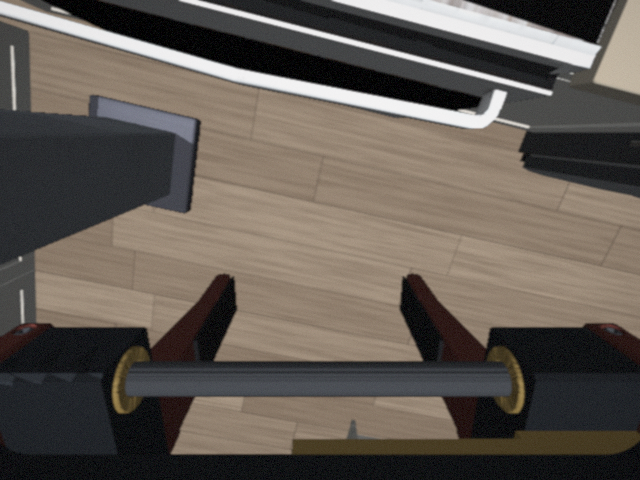

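The two case candidates in the top view are the wooden case at about (455,253), open with a white stone at (418,247), and the turquoise case at (195,304). Stone candidates are (418,247), garlic (431,183) and the butter dish (422,110). The wooden, open case at (455,253) is the one to use, and the base is at (302,248). I'll check this in a close crop and set up helpers.

```bash
cat > h.py <<'E'
from workcell import *
import cv2,numpy as np
from scipy.spatial.transform import Rotation as Rot
def yaw(o=None):
    o=o or get_obs(); R=Rot.from_rotvec(o["orientation"]).as_matrix(); return np.degrees(np.arctan2(R[1,0],R[0,0]))
def go(x,y,z,yw):
    o=get_obs(); R=Rot.from_rotvec(o["orientation"]).as_matrix()
    d=R.T@(np.array([x,y,z])-o["ee_pos"])/1000
    dy=(yw-yaw(o)+180)%360-180
    print("t",round(o["t"],2),"pos",np.round(o["ee_pos"],1),"yaw",round(yaw(o),2),"tiltz",np.round(R[:,2],3),"F",np.round(o["ft_force"],1),"w",round(float(o["width"]),1))
    print("shift",np.round(d,4),"roll",round(-np.radians(dy),4),"rows>=",round(np.linalg.norm(d)/.0417,1),round(abs(dy)/7.16,1))
def proj(name,P,o=None):
    c=calibration(name);P=np.atleast_2d(np.asarray(P,float))
    if name=="wrist":
        o=o or get_obs();T=np.eye(4);T[:3,:3]=Rot.from_rotvec(o["orientation"]).as_matrix();T[:3,3]=o["ee_pos"]
        W=np.linalg.inv(T@np.array(c["hand_eye"]))
    else: W=np.array(c["world_to_cam"])
    q=(W[:3,:3]@P.T).T+W[:3,3]; u=(np.array(c["intrinsics"])@q.T).T
    return u[:,:2]/u[:,2:]
def unproj(name,uv,z,o=None):
    c=calibration(name)
    if name=="wrist":
        o=o or get_obs();T=np.eye(4);T[:3,:3]=Rot.from_rotvec(o["orientation"]).as_matrix();T[:3,3]=o["ee_pos"]
        C=T@np.array(c["hand_eye"])
    else: C=np.linalg.inv(np.array(c["world_to_cam"]))
    uv=np.atleast_2d(np.asarray(uv,float)); K=np.array(c["intrinsics"])
    d=(C[:3,:3]@np.linalg.inv(K)@np.c_[uv,np.ones(len(uv))].T).T
    s=(z-C[2,3])/d[:,2]; return C[:3,3]+d*s[:,None]
E
python3 - <<'E'
from h import *
im=cv2.imread("pics/a_top.png");c=im[170:340,240:540]
cv2.imwrite("pics/crop.png",cv2.resize(c,None,fx=2.6,fy=2.6,interpolation=cv2.INTER_CUBIC))
go(480,30,240,79)
E
```

```text
t 1.25 pos [ 138.2 -609.5  236.7] yaw 12.77 tiltz [ 0. -0. -1.] F [0.2 0.7 0. ] w 87.8
shift [ 0.4747 -0.5482 -0.0033] roll -1.156 rows>= 17.4 9.3
```

View pics/crop.png

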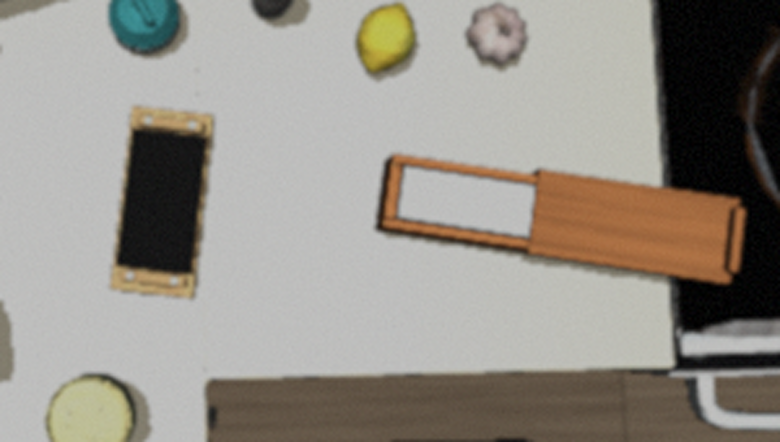

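The crop confirms it: the wooden case at crop (380–740,155–280) has the stone flush on the left and the lid open to the right, with the black-padded base at (160,200). Moving over the case.

>>> {"method": "move_arm", "body": {"deltas": [[255,0.027,-0.031,0,-0.07],[255,0.054,-0.062,0,-0.14],[255,0.081,-0.093,0,-0.21],[255,0.108,-0.124,0,-0.28],[255,0.135,-0.155,0,-0.35]]}}

```text
t: 1.67
ee_pos: [235.9, -426.9, 236.7]
orientation: [3.012, 0.892, 0.0]
ft_force: [0.0, -0.7, 0.5]
width: 58.1
```

```bash
python3 -c "
from h import *
go(480,30,240,79)"
```

```text
t 1.67 pos [ 235.9 -426.9  236.7] yaw 32.97 tiltz [ 0. -0. -1.] F [ 0.  -0.7  0.5] w 58.1
shift [ 0.4534 -0.2505 -0.0033] roll -0.8033 rows>= 12.4 6.4
```

>>> {"method": "move_arm", "body": {"deltas": [[255,0.036,-0.02,0,-0.08],[255,0.072,-0.04,0,-0.16],[255,0.108,-0.06,0,-0.24],[255,0.144,-0.08,0,-0.32],[255,0.18,-0.1,0,-0.4]]}}

```text
t: 2.08
ee_pos: [333.1, -245.3, 237.0]
orientation: [2.774, 1.473, 0.001]
ft_force: [0.4, -0.0, -0.5]
width: 25.1
```

```bash
python3 -c "
from h import *
go(480,30,240,79)"
```

```text
t 2.08 pos [ 333.1 -245.3  237. ] yaw 55.93 tiltz [ 0.001 -0.001 -1.   ] F [ 0.4 -0.  -0.5] w 25.1
shift [ 0.3103 -0.0325 -0.003 ] roll -0.4026 rows>= 7.5 3.2
```

>>> {"method": "move_arm", "body": {"deltas": [[255,0.038,-0.004,0,-0.08],[255,0.076,-0.008,0,-0.16],[255,0.114,-0.012,0,-0.24],[255,0.152,-0.016,0,-0.32],[255,0.19,-0.02,0,-0.403]]}}

```text
t: 2.5
ee_pos: [423.7, -76.8, 237.1]
orientation: [2.422, 1.999, 0.001]
ft_force: [0.6, 0.9, -0.4]
width: 0.6
```

```bash
python3 -c "
from h import *
go(480,30,240,79)"
```

```text
t 2.5 pos [423.7 -76.8 237.1] yaw 79.06 tiltz [ 0.001 -0.    -1.   ] F [ 0.6  0.9 -0.4] w 0.6
shift [ 0.1155  0.035  -0.0029] roll 0.0011 rows>= 2.9 0.0
```

>>> {"method": "move_arm", "body": {"deltas": [[255,0.038,0.011,0,0],[255,0.076,0.023,0,0],[255,0.115,0.035,0,0],[255,0.115,0.035,0,0]]}}

```text
t: 2.83
ee_pos: [483.0, 32.5, 237.3]
orientation: [2.422, 1.999, 0.006]
ft_force: [0.1, 0.1, 0.7]
width: 0.6
```

Run:
```python
from h import *
o=get_obs(); im=get_image("wrist"); cv2.imwrite("pics/b_wrist.png",im)
import json; json.dump({k:np.array(v).tolist() for k,v in o.items()},open("b.json","w"))
go(480,30,240,79)
for nm in ["stone","press_spot","raised_end","lid_end","case"]:
    print(nm,[(round(d["conf"],2),np.round(d["location"],1).tolist()) for d in place_of("wrist",nm)])
```

```text
t 2.88 pos [481.1  30.2 236.8] yaw 79.11 tiltz [ 0.001  0.    -1.   ] F [ 0.1 -0.8 -0.2] w 0.9
shift [-0.0004 -0.001  -0.0032] roll 0.0019 rows>= 0.1 0.0
stone [(0.61, [483.7, 99.5, 31.0])]
press_spot [(0.76, [473.6, 54.7, 59.6])]
raised_end [(0.65, [489.7, 143.8, 58.5])]
lid_end [(0.76, [438.5, -131.5, 66.8])]
case []
```

View pics/b_wrist.png

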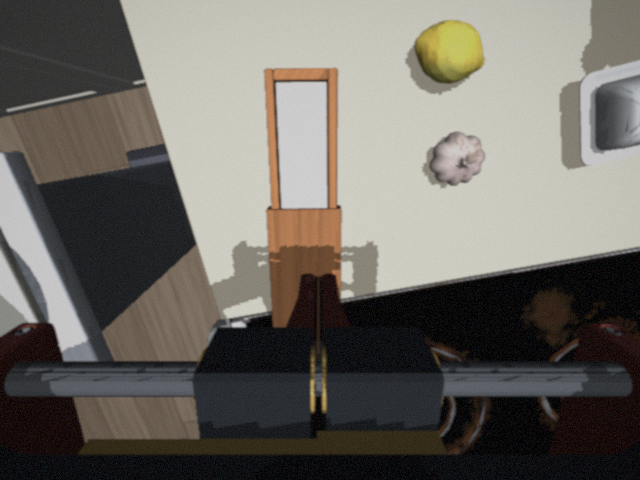

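The wrist view shows the stone at pixels (277–328, 80–210), with the case's +x end wall at row 75 and the lid edge at row 208. Fitting the edges now.

Run:
```python
from h import *
o=get_obs(); im=get_image("wrist"); cv2.imwrite("pics/c_wrist.png",im)
print(np.round(o["ee_pos"],1),yaw(o))
hsv=cv2.cvtColor(im,cv2.COLOR_BGR2HSV)
def ends(mask,z,nm):
    n,l,s,c=cv2.connectedComponentsWithStats(mask.astype(np.uint8))
    i=l[145,303] if nm=="stone" else 1+np.argmax(s[1:,4]); m=(l==i).astype(np.uint8)
    r=cv2.minAreaRect(cv2.findContours(m,0,1)[0][0]); b=cv2.boxPoints(r)
    W=unproj("wrist",b,z,o); print(nm,np.round(b).tolist(),np.round(W,1).tolist(),"ctr",np.round(W.mean(0),1))
    e=[W[(k+1)%4]-W[k] for k in range(4)]
    for v in e[:2]: print(" len",round(np.linalg.norm(v),1),"ang",round(np.degrees(np.arctan2(v[1],v[0]))%180,2))
    return m
m=ends((hsv[...,1]<50)&(hsv[...,2]>120),58,"stone")
w=(hsv[...,1]>110)&(hsv[...,0]<16)&(hsv[...,2]>60); w[290:]=0;w[:, :255]=0; w[:,350:]=0
w2=w.copy(); w2[205:]=0
m2=ends((w2|(m>0)),58,"caseTop(cut)")
# top camera: lid+case and base, stone
it=get_image("top");h=cv2.cvtColor(it,cv2.COLOR_BGR2HSV)
cv2.imwrite("pics/c_top.png",it)
r=regions_of("wrist","stone"); print(len(r), [ (x["conf"]) for x in r])
```

```text
[479.   26.2 236.6] 78.72952530376568
stone [[278.0, 72.0], [330.0, 72.0], [330.0, 201.0], [278.0, 201.0]] [[468.9, 163.0, 58.0], [514.0, 154.0, 58.0], [492.6, 40.3, 58.0], [442.3, 50.3, 58.0]] ctr [479.5 101.9  58. ]
 len 46.0 ang 168.71
 len 115.7 ang 79.33
caseTop(cut) [[268.0, 60.0], [341.0, 59.0], [343.0, 204.0], [270.0, 205.0]] [[462.4, 174.2, 58.0], [525.3, 162.5, 58.0], [504.7, 34.8, 58.0], [433.6, 47.8, 58.0]] ctr [481.5 104.8  58. ]
 len 64.0 ang 169.5
 len 129.4 ang 80.86
2 [0.78, 0.39]
```

```bash
cat > fit.py <<'E'
from h import *
def rectfit(cam,mask,z,seed,o,ref):
    n,l,s,c=cv2.connectedComponentsWithStats(mask.astype(np.uint8)); m=(l==l[seed[1],seed[0]]).astype(np.uint8)
    ct=max(cv2.findContours(m,0,cv2.CHAIN_APPROX_NONE)[0],key=len)[:,0,:]
    W=unproj(cam,ct,z,o)[:,:2]; a=np.radians(ref)
    for _ in range(4):
        u=np.array([np.cos(a),np.sin(a)]);v=np.array([-u[1],u[0]])
        p=W@u;q=W@v
        hi,lo=np.percentile(q,99),np.percentile(q,1); pm,pM=np.percentile(p,1),np.percentile(p,99)
        sel=(p>pm+12)&(p<pM-12); k=[]
        for t in (hi,lo):
            s2=sel&(abs(q-t)<5); f=np.polyfit(p[s2],q[s2],1); k.append(np.polyfit(p[s2],q[s2],1))
        a+=np.arctan(np.mean([k[0][0],k[1][0]]))
    u=np.array([np.cos(a),np.sin(a)]);v=np.array([-u[1],u[0]]);p=W@u;q=W@v
    sel=(p>p.min()+12)&(p<p.max()-12); qm=np.median(q); 
    q1=np.median(q[sel&(q>qm+10)]) if True else 0; 
    mid=(q.max()+q.min())/2; q1=np.median(q[sel&(q>mid)]);q0=np.median(q[sel&(q<mid)])
    selq=abs(q-mid)<(q1-q0)/2-6; pm=(p.max()+p.min())/2
    p1=np.median(p[selq&(p>pm)]);p0=np.median(p[selq&(p<pm)])
    P=lambda p,q:np.round(u*p+v*q,1)
    print("ang",round(np.degrees(a),2),"slopes",[round(np.degrees(np.arctan(x[0])),2) for x in k],"len",round(p1-p0,1),"wid",round(q1-q0,1),"+end",P(p1,(q0+q1)/2),"-end",P(p0,(q0+q1)/2),"ctr",P((p0+p1)/2,(q0+q1)/2))
    return ct
E
python3 - <<'E'
from fit import *
o=get_obs(); im=get_image("wrist"); o2=get_obs(); print(np.round(o["ee_pos"],1),np.round(o2["ee_pos"],1))
hsv=cv2.cvtColor(im,cv2.COLOR_BGR2HSV)
rectfit("wrist",(hsv[...,1]<50)&(hsv[...,2]>120),58,(303,140),o,79)
it=cv2.imread("pics/c_top.png");h=cv2.cvtColor(it,cv2.COLOR_BGR2HSV)
rectfit("top",h[...,2]<60,15,(302,248),None,5)
w=(h[...,1]>110)&(h[...,0]<18)&(h[...,2]>60)
rectfit("top",(w),60,(480,255),None,79)
a=cv2.imread("pics/a_top.png");h=cv2.cvtColor(a,cv2.COLOR_BGR2HSV)
w=(h[...,1]>110)&(h[...,0]<18)&(h[...,2]>60)
rectfit("top",(w),62,(480,255),None,79)
E
```

```text
[479.3  26.3 236.8] [479.4  26.5 236.8]
ang 79.94 slopes [np.float64(-0.13), np.float64(0.13)] len 115.0 wid 45.7 +end [490.9 158.1] -end [470.8  44.8] ctr [480.8 101.5]
ang -8.14 slopes [np.float64(-0.24), np.float64(0.24)] len 124.0 wid 63.8 +end [557.9 358.6] -end [435.2 376.1] ctr [496.6 367.4]
ang 88.38 slopes [np.float64(0.49), np.float64(-0.44)] len 1454.1 wid 1092.0 +end [ 559.1 1058.3] -end [ 517.9 -395.2] ctr [538.5 331.6]
ang 80.15 slopes [np.float64(-0.94), np.float64(0.94)] len 308.3 wid 69.8 +end [494.8 169.3] -end [ 442.  -134.4] ctr [468.4  17.5]
```

```bash
python3 -c "
from h import *
go(474,62.5,80,79.9)"
```

```text
t 3.33 pos [479.4  26.5 236.8] yaw 78.73 tiltz [ 0. -0. -1.] F [-0.5 -0.2  0.2] w 0.6
shift [ 0.0343 -0.0124  0.1568] roll -0.0204 rows>= 3.9 0.2
```

>>> {"method": "move_arm", "body": {"deltas": [[255,0.034,-0.012,0.02,-0.02],[255,0.034,-0.012,0.06,-0.02],[255,0.034,-0.012,0.1,-0.02],[255,0.034,-0.012,0.135,-0.02],[255,0.034,-0.012,0.135,-0.02]]}}

```text
t: 3.75
ee_pos: [470.1, 62.3, 96.4]
orientation: [-2.403, -2.014, 0.014]
ft_force: [-0.5, 0.3, 0.4]
width: 0.6
```

```bash
python3 -c "
from h import *
cv2.imwrite('pics/d_side.png',cv2.resize(get_image('side')[220:380,220:420],None,fx=3.5,fy=3.5))
go(474,62.5,72,79.9)"
```

```text
t 3.8 pos [471.9  62.4  99.2] yaw 79.94 tiltz [-0.007 -0.001 -1.   ] F [ 0.3 -0.   0.7] w 0.5
shift [0.0005 0.0022 0.0272] roll 0.0007 rows>= 0.7 0.0
```

View pics/d_side.png

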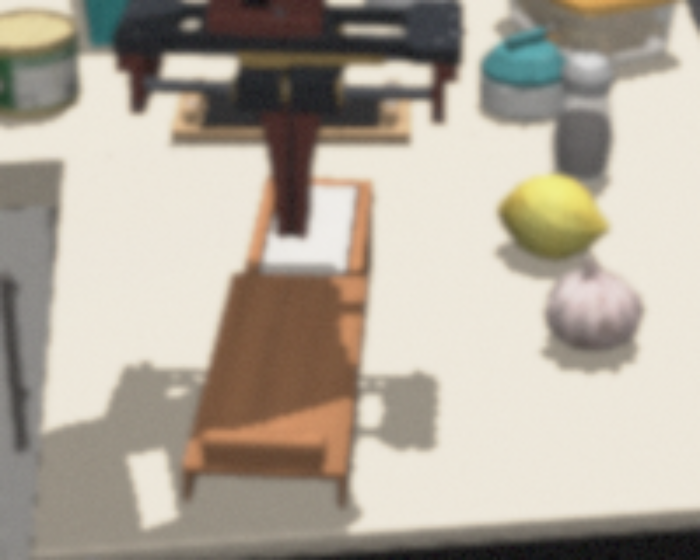

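The fingers are above the stone just ahead of the lid edge, at crop (293,235). Descending.

>>> {"method": "move_arm", "body": {"deltas": [[255,0.0005,0.002,0.012,0],[255,0.0005,0.002,0.022,0],[255,0.0005,0.002,0.026,0],[255,0.0005,0.002,0.026,0]]}}

```text
t: 4.13
ee_pos: [476.8, 63.0, 76.3]
orientation: [2.407, 2.018, 0.001]
ft_force: [-0.1, 0.3, 0.1]
width: 0.4
```

```bash
python3 -c "
from h import *
go(474,62.5,65,79.9)"
```

```text
t 4.13 pos [476.8  63.   76.3] yaw 79.95 tiltz [ 0.001  0.    -1.   ] F [-0.1  0.3  0.1] w 0.4
shift [-0.001  -0.0027  0.0113] roll 0.0008 rows>= 0.3 0.0
```

>>> {"method": "move_arm", "body": {"deltas": [[255,0,-0.002,0.003,0],[255,0,-0.002,0.006,0],[255,0,-0.002,0.009,0],[255,0,-0.002,0.012,0],[255,0,-0.002,0.014,0]]}}

```text
t: 4.55
ee_pos: [475.0, 63.7, 63.2]
orientation: [2.407, 2.019, 0.001]
ft_force: [-11.6, 0.3, 56.6]
width: 0.6
```

```bash
python3 -c "
from h import *
im=get_image('side')
cv2.imwrite('pics/e_side.png',cv2.resize(im[220:380,220:420],None,fx=3.5,fy=3.5))
go(474,62.5,60,79.9)"
```

```text
t 4.6 pos [474.9  63.7  63.4] yaw 79.97 tiltz [ 0.  0. -1.] F [-7.9 -0.  31.7] w 0.3
shift [-0.0014 -0.0007  0.0034] roll 0.0012 rows>= 0.1 0.0
```

View pics/e_side.png

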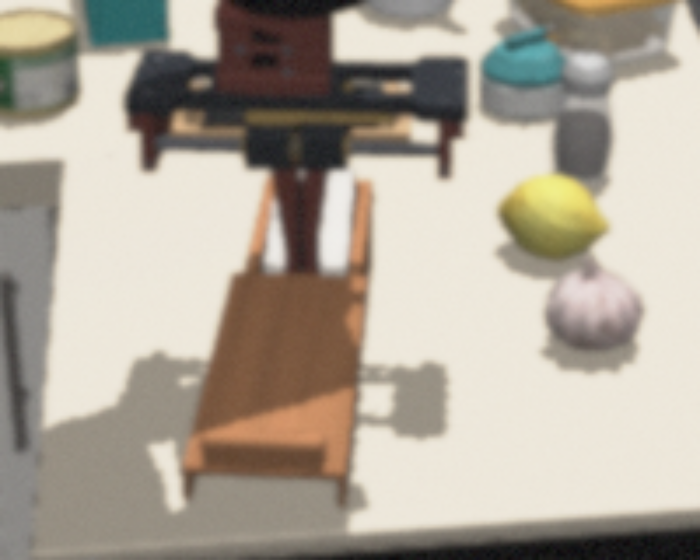

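The stone is bottomed at TCP z≈63, as computed, so it is fully tipped. Raising now.

>>> {"method": "move_arm", "body": {"deltas": [[255,0,0,-0.006,0],[255,0,0,-0.02,0],[255,0,0,-0.05,0],[0,0.0,0,-0.08,0],[0,0,0,-0.08,0]]}}

```text
t: 5.02
ee_pos: [477.5, 64.0, 145.9]
orientation: [2.404, 2.016, 0.01]
ft_force: [1.0, 0.2, -0.4]
width: 10.4
```

```bash
python3 -c "
from h import *
im=get_image('side')
cv2.imwrite('pics/f_side.png',cv2.resize(im[220:380,220:420],None,fx=3.5,fy=3.5))
cv2.imwrite('pics/f_wrist.png',get_image('wrist'))
go(488,142,130,79.9)"
```

```text
t 5.12 pos [475.4  63.7 142.6] yaw 79.98 tiltz [ 0.003  0.    -1.   ] F [-0.5  0.6  0.5] w 18.2
shift [ 0.0793 -0.0012  0.0127] roll 0.0014 rows>= 1.9 0.0
```

View pics/f_side.png

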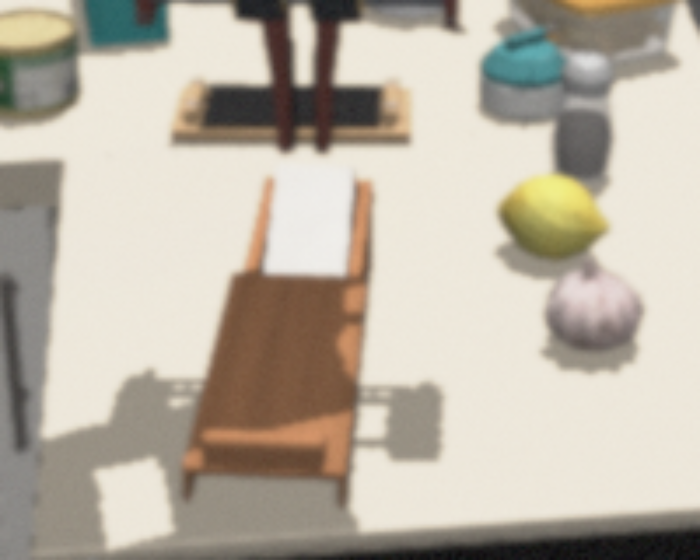

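View pics/f_wrist.png

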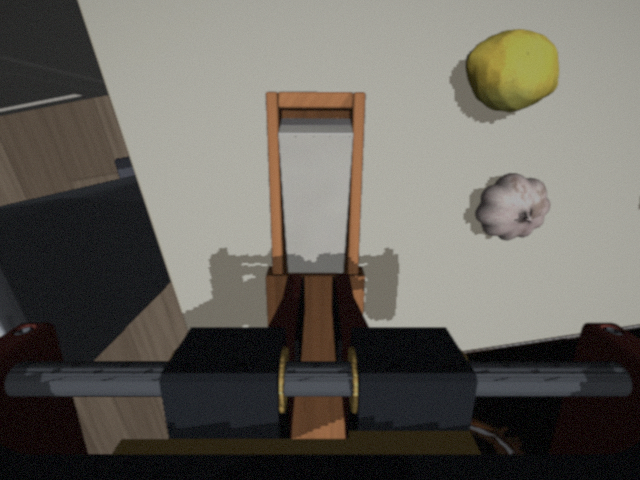

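The stone stays tipped: its raised end face is at wrist (317,125), centred on the tool axis column 317. Measuring the raised end.

```bash
python3 -c "
from h import *
for nm in ['raised_end','stone']: print(nm,[(round(d['conf'],2),np.round(d['location'],1).tolist()) for d in place_of('wrist',nm)])
o=get_obs();print(np.round(unproj('wrist',[[281,132],[352,132]],79.3),1))
go(486,130.5,74,79.9)"
```

```text
raised_end [(0.94, [489.3, 131.1, 74.8])]
stone [(0.73, [486.3, 100.6, 30.3])]
[[465.2 147.6  79.3]
 [507.  140.2  79.3]]
t 5.22 pos [473.9  63.5 141. ] yaw 79.98 tiltz [-0.001 -0.    -1.   ] F [-0.5 -0.5 -0. ] w 26.4
shift [0.0681 0.0003 0.0669] roll 0.0013 rows>= 2.3 0.0
```

>>> {"method": "move_arm", "body": {"deltas": [[0,0.034,-0.0005,0,0],[0,0.068,-0.0005,0,0],[0,0.068,-0.0005,0,0],[0,0.068,-0.0005,0,0],[0,0.068,-0.0005,0.01,0]]}}

```text
t: 5.63
ee_pos: [486.0, 130.6, 131.4]
orientation: [2.406, 2.02, 0.0]
ft_force: [-0.3, 0.4, 0.5]
width: 59.6
```

```bash
python3 -c "
from h import *
go(487,131,74,79.9)"
```

```text
t 5.63 pos [486.  130.6 131.4] yaw 80.03 tiltz [ 0. -0. -1.] F [-0.3  0.4  0.5] w 59.6
shift [0.0006 0.0009 0.0574] roll 0.0022 rows>= 1.4 0.0
```

>>> {"method": "move_arm", "body": {"deltas": [[0,0.0005,0.001,0.01,0],[0,0.0005,0.001,0.02,0],[0,0.0005,0.001,0.035,0],[0,0.0005,0.001,0.05,0],[0,0.0005,0.001,0.054,0]]}}

```text
t: 6.05
ee_pos: [485.1, 129.7, 74.8]
orientation: [-2.407, -2.016, 0.007]
ft_force: [-0.6, -1.1, 0.3]
width: 87.7
```

```bash
python3 -c "
from h import *
go(487,131,74,79.9)
im=get_image('side')
cv2.imwrite('pics/g_side.png',cv2.resize(im[200:340,240:400],None,fx=4,fy=4))
go(487,131,74,79.9)"
```

```text
t 6.05 pos [485.1 129.7  74.8] yaw 79.91 tiltz [-0.004 -0.001 -1.   ] F [-0.6 -1.1  0.3] w 87.7
shift [0.0016 0.0017 0.0008] roll 0.0002 rows>= 0.1 0.0
t 6.1 pos [485.2 129.8  75.1] yaw 79.91 tiltz [-0.005 -0.001 -1.   ] F [-0.7  0.9 -0.1] w 88.0
shift [0.0015 0.0016 0.0011] roll 0.0002 rows>= 0.1 0.0
```

View pics/g_side.png

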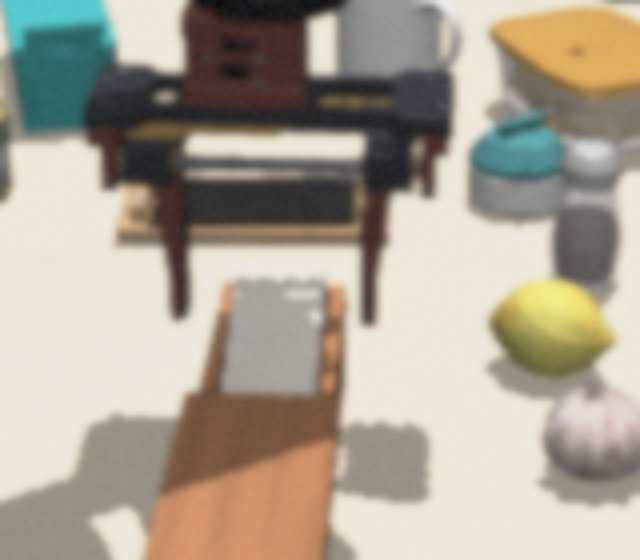

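The open fingers straddle the raised end, with tips at crop (180,318) and (370,322). Closing.

>>> {"method": "move_arm", "body": {"deltas": [[150,0.001,0.001,0,0],[200,0.001,0.001,0,0],[255,0.001,0.001,0,0],[255,0.001,0.001,0,0],[255,0.001,0.001,0,0]]}}

```text
t: 6.52
ee_pos: [488.5, 131.8, 78.3]
orientation: [2.407, 2.018, 0.002]
ft_force: [-1.2, 0.4, -0.0]
width: 58.0
```

>>> {"method": "move_arm", "body": {"deltas": [[255,0,0,0,0],[255,0,0,0,0],[255,0,0,0,0],[255,0,0,0,0]]}}

```text
t: 6.85
ee_pos: [488.2, 131.8, 77.9]
orientation: [2.407, 2.019, 0.0]
ft_force: [-0.0, 0.2, 2.6]
width: 46.0
```

```bash
python3 -c "
from h import *
go(487,131,74,79.9)
print(get_obs()['moment'])"
```

```text
t 6.85 pos [488.2 131.8  77.9] yaw 79.97 tiltz [ 0.  0. -1.] F [-0.   0.2  2.6] w 46.0
shift [-0.001  -0.0011  0.0039] roll 0.0012 rows>= 0.1 0.0
[ 0.08677045 -0.00986266 -0.01700623]
```

Gripped, but 4 mm higher than wanted. I'll regrip a little lower for a better hold.

>>> {"method": "move_arm", "body": {"deltas": [[100,0,0,0,0],[100,0,0,0,0],[100,0,0,0.0035,0],[100,0,0,0.0035,0],[255,0,0,0.0035,0]]}}

```text
t: 7.27
ee_pos: [487.9, 131.7, 73.8]
orientation: [-2.407, -2.019, 0.001]
ft_force: [-0.3, 1.2, 1.1]
width: 49.6
```

>>> {"method": "move_arm", "body": {"deltas": [[255,0,0,0,0],[255,0,0,0,0],[255,0,0,0,0],[255,0,0,0,0]]}}

```text
t: 7.6
ee_pos: [488.0, 131.6, 74.0]
orientation: [-2.407, -2.019, 0.001]
ft_force: [-0.0, -1.0, -2.7]
width: 45.9
```

```bash
python3 -c "
from h import *
go(487,131,74,79.9)
print(get_obs()['moment'])"
```

```text
t 7.6 pos [488.  131.6  74. ] yaw 79.97 tiltz [-0. -0. -1.] F [-0.  -1.  -2.7] w 45.9
shift [-0.0008 -0.0008  0.    ] roll 0.0013 rows>= 0.0 0.0
[-0.09405982 -0.11897815 -0.00838902]
```

>>> {"method": "move_arm", "body": {"deltas": [[255,0,0,-0.004,0],[255,0.002,0,-0.009,0],[255,0.008,0,-0.013,0],[255,0.015,0,-0.017,0],[255,0.022,0,-0.022,0]]}}

```text
t: 8.02
ee_pos: [492.2, 154.2, 96.8]
orientation: [2.407, 2.019, 0.001]
ft_force: [-0.8, 0.2, -3.3]
width: 45.6
```

```bash
python3 -c "
from h import *
im=get_image('side')
cv2.imwrite('pics/h_side.png',cv2.resize(im[200:340,240:400],None,fx=4,fy=4))
go(487,131,74,79.9)"
```

```text
t 8.07 pos [493.3 155.4  97.8] yaw 79.99 tiltz [ 0.002  0.001 -1.   ] F [-1.6  1.1 -1.1] w 46.0
shift [-0.0252 -0.002   0.0237] roll 0.0016 rows>= 0.8 0.0
```

View pics/h_side.png

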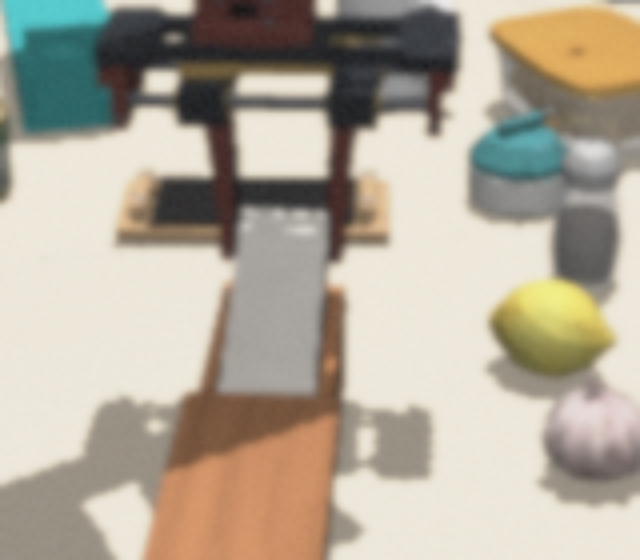

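The stone is held and has moved clear of the lid edge. Lifting straight up.

>>> {"method": "move_arm", "body": {"deltas": [[255,0.002,0,-0.01,0],[255,0.004,0,-0.025,0],[255,0.006,0,-0.045,0],[255,0.006,0,-0.07,0],[255,0.006,0,-0.095,0]]}}

```text
t: 8.48
ee_pos: [492.4, 159.4, 192.4]
orientation: [-2.406, -2.019, 0.002]
ft_force: [0.5, -0.3, -3.5]
width: 46.0
```

```bash
python3 -c "
from h import *
im=get_image('side')
cv2.imwrite('pics/i_side.png',cv2.resize(im[140:340,220:420],None,fx=3,fy=3))
cv2.imwrite('pics/i_wrist.png',get_image('wrist'))
go(490,330,190,172)"
```

```text
t 8.58 pos [495.4 160.2 195.3] yaw 79.99 tiltz [ 0.007  0.002 -1.   ] F [ 0.6 -0.7 -2.9] w 45.9
shift [ 0.1663 -0.0348  0.0057] roll -1.6058 rows>= 4.1 12.8
```

View pics/i_side.png

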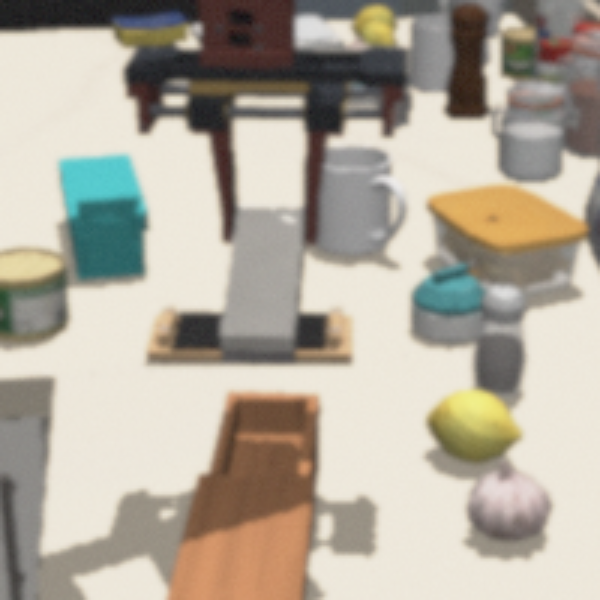

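View pics/i_wrist.png

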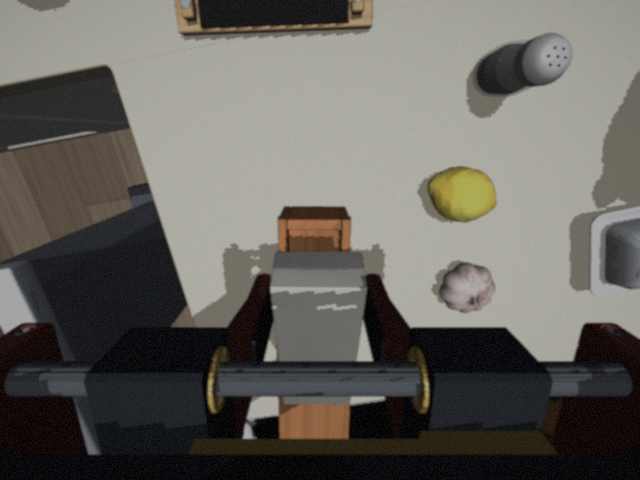

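The stone is in the grip at wrist (317,310), tilted, and the case is empty. I'll move toward the base and measure it with the wrist camera on the way.

```bash
python3 -c "
from h import *
go(495,250,220,79.9)"
```

```text
t 8.58 pos [495.4 160.2 195.3] yaw 79.99 tiltz [ 0.007  0.002 -1.   ] F [ 0.6 -0.7 -2.9] w 45.9
shift [ 0.0884 -0.0158 -0.0245] roll 0.0016 rows>= 2.2 0.0
```

>>> {"method": "move_arm", "body": {"deltas": [[255,0.02,-0.004,-0.01,0],[255,0.045,-0.008,-0.02,0],[255,0.07,-0.012,-0.025,0],[255,0.088,-0.016,-0.025,0],[255,0.088,-0.016,-0.025,0]]}}

```text
t: 9.0
ee_pos: [492.4, 251.6, 216.0]
orientation: [-2.404, -2.021, -0.002]
ft_force: [0.6, 0.6, -3.4]
width: 45.9
```

>>> {"method": "move_arm", "body": {"deltas": [[255,0,0,0,0],[255,0,0,0,0]]}}

```text
t: 9.17
ee_pos: [491.8, 248.1, 215.3]
orientation: [-2.406, -2.019, 0.003]
ft_force: [-0.4, 0.3, -2.7]
width: 45.7
```

```bash
python3 -c "
from h import *
o=get_obs(); im=get_image('wrist'); o2=get_obs()
print(o['ee_pos'],o2['ee_pos'])
cv2.imwrite('pics/j_wrist.png',im)
print([(round(d['conf'],2),np.round(d['location'],1).tolist()) for d in place_of('wrist','base')])
import json; json.dump({k:np.array(v).tolist() for k,v in o.items()},open('j.json','w'))
"
```

```text
[491.78979105 248.07726798 215.26545217] [491.94349986 247.85254708 215.39606675]
[(0.82, [496.6, 366.5, 2.7])]
```

View pics/j_wrist.png

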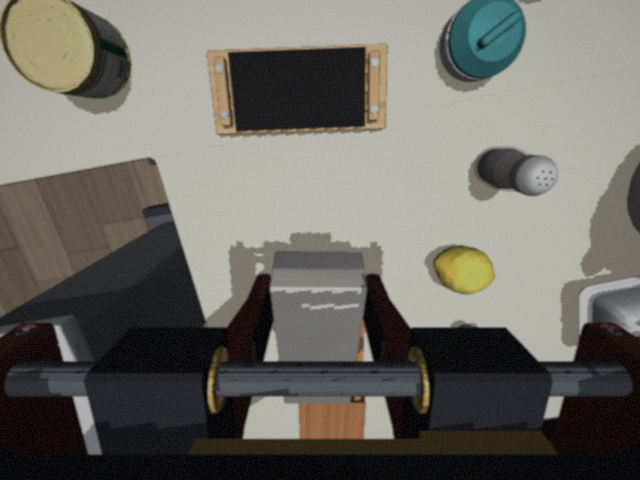

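The base is clear, with its pad corners near (230,53) and (367,128). Fitting it, and zooming in on the stone for its tilt.

Run:
```python
from fit import *
import json
o={k:np.array(v) for k,v in json.load(open('j.json')).items()}
im=cv2.imread('pics/j_wrist.png');h=cv2.cvtColor(im,cv2.COLOR_BGR2HSV)
rectfit("wrist",(h[...,2]<60),15,(300,90),o,-8)
w=(h[...,1]>70)&(h[...,2]>60); w[140:]=0; w[:, :195]=0; w[:,400:]=0
w=cv2.morphologyEx((w|((h[...,2]<60)&(np.arange(480)[:,None]<140)&(np.arange(640)[None]>195)&(np.arange(640)[None]<400))).astype(np.uint8),cv2.MORPH_CLOSE,np.ones((5,5)))
print([ (s.tolist()) for s in cv2.connectedComponentsWithStats(w)[2]])
rectfit("wrist",w>0,14,(300,90),o,-8)
cv2.imwrite('pics/j_crop.png',cv2.resize(im[235:440,220:420],None,fx=3,fy=2.9,interpolation=cv2.INTER_CUBIC))
it=get_image("top");cv2.imwrite("pics/j_top.png",it)
```

```text
ang -8.03 slopes [np.float64(-0.04), np.float64(0.04)] len 124.5 wid 67.6 +end [553.9 360.8] -end [430.7 378.2] ctr [492.3 369.5]
[[0, 0, 640, 480, 292843], [208, 44, 179, 91, 14357]]
ang -8.06 slopes [np.float64(0.04), np.float64(-0.04)] len 165.8 wid 73.5 +end [574.6 357.4] -end [410.4 380.6] ctr [492.5 369. ]
```

View pics/j_crop.png

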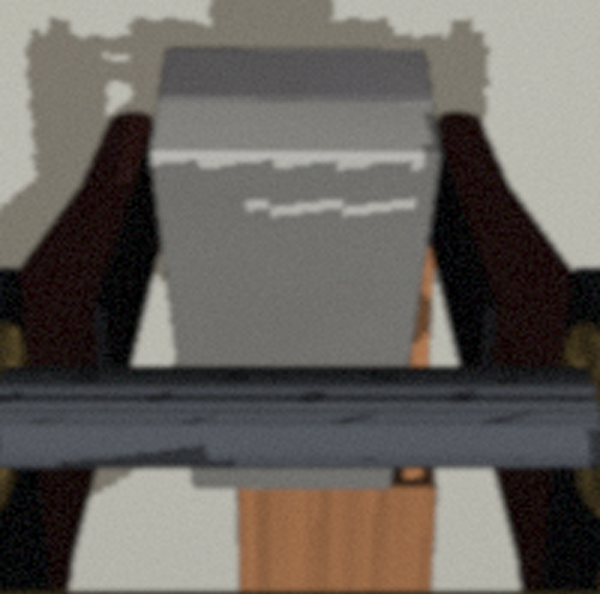

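Run:
```python
from h import *
from scipy.optimize import fsolve,least_squares
c=calibration("wrist");H=np.linalg.inv(np.array(c["hand_eye"]));K=np.array(c["intrinsics"])
def row(x,z):
    q=H@np.array([x,0,z,1]);return K[1,1]*q[1]/q[2]+K[1,2]
def pts(p):
    x,z,t=p; t=np.radians(t)
    # top corner (x,z), tool z down; stone +x dir = (cos t, -sin t); stone down dir=(sin t, cos t)
    return [(x,z),(x+26*np.sin(t),z+26*np.cos(t)),(x-120*np.cos(t),z+120*np.sin(t))]
f=lambda p:[row(*a)-b for a,b in zip(pts(p),(287,251.7,403))]
s=least_squares(f,[12.7,-5,22]);print(s.x,s.cost,np.round(pts(s.x),1))
for t in (18,22,26,30,40):
    g=least_squares(lambda p:f([p[0],p[1],t]),[12.7,-5]);print(t,g.x,np.round(g.fun,1))
```

```text
[ 9.16925067  0.56918695 21.5491204 ] 3.290774933131376e-20 [[   9.2    0.6]
 [  18.7   24.8]
 [-102.4   44.6]]
18 [ 3.67922687 15.26452151] [-2.7  2.4  0.8]
22 [ 9.85829095 -1.27986326] [ 0.4 -0.3 -0.1]
26 [ 15.7753687  -17.25629558] [ 4.2 -3.4 -1.8]
30 [ 21.05916333 -31.83943716] [ 8.8 -6.7 -4.9]
40 [ 28.62563733 -55.8882324 ] [ 22.8 -12.9 -22.5]
```

The tilt is still about 22° with no droop. The base centre is (492.4, 369.3) at yaw −8.05°. Rotating over to the base.

```bash
python3 -c "
from h import *
go(461,373.7,180,171.95)"
```

```text
t 9.32 pos [492.3 247.8 215.7] yaw 79.92 tiltz [-0.001 -0.001 -1.   ] F [-0.1  1.6 -2.3] w 45.9
shift [ 0.1185 -0.0528  0.0356] roll -1.6062 rows>= 3.2 12.9
```

>>> {"method": "move_arm", "body": {"deltas": [[255,0.01,-0.004,0,-0.08],[255,0.022,-0.009,0,-0.18],[255,0.034,-0.014,0,-0.29],[255,0.046,-0.019,0,-0.4],[255,0.058,-0.024,0,-0.51]]}}

```text
t: 9.73
ee_pos: [479.0, 309.7, 216.0]
orientation: [-1.815, -2.564, 0.001]
ft_force: [0.1, 1.1, -2.8]
width: 46.0
```

```bash
python3 -c "
from h import *
go(461,373.7,180,171.95)"
```

```text
t 9.73 pos [479.  309.7 216. ] yaw 109.43 tiltz [-0. -0. -1.] F [ 0.1  1.1 -2.8] w 46.0
shift [0.0664 0.0043 0.036 ] roll -1.0912 rows>= 1.8 8.7
```

>>> {"method": "move_arm", "body": {"deltas": [[255,0.007,0,0,-0.11],[255,0.014,0.001,0,-0.22],[255,0.021,0.001,0,-0.33],[255,0.028,0.002,0,-0.44],[255,0.035,0.002,0,-0.55]]}}

```text
t: 10.15
ee_pos: [469.5, 343.2, 216.0]
orientation: [-1.05, -2.961, 0.001]
ft_force: [0.0, 0.3, -3.2]
width: 46.1
```

```bash
python3 -c "
from h import *
go(461,373.7,180,171.95)"
```

```text
t 10.15 pos [469.5 343.2 216. ] yaw 140.96 tiltz [-0. -0. -1.] F [ 0.   0.3 -3.2] w 46.1
shift [0.0258 0.0183 0.036 ] roll -0.5409 rows>= 1.1 4.3
```

>>> {"method": "move_arm", "body": {"deltas": [[255,0.006,0.004,0.005,-0.11],[255,0.012,0.008,0.012,-0.22],[255,0.018,0.013,0.02,-0.33],[255,0.023,0.017,0.03,-0.44],[255,0.026,0.018,0.036,-0.54]]}}

```text
t: 10.57
ee_pos: [460.6, 373.8, 179.1]
orientation: [-0.221, -3.133, 0.001]
ft_force: [0.8, -0.4, -3.8]
width: 45.6
```

>>> {"method": "move_arm", "body": {"deltas": [[255,0,0,0,0],[255,0,0,0,0]]}}

```text
t: 10.73
ee_pos: [460.6, 373.4, 179.7]
orientation: [-0.234, -3.132, 0.002]
ft_force: [-0.5, 0.2, -3.7]
width: 45.8
```

```bash
python3 -c "
from h import *
go(461,373.7,95,171.95)
im=get_image('side')
cv2.imwrite('pics/k_side.png',cv2.resize(im[140:300,220:420],None,fx=3.5,fy=3.5))
o=get_obs();im=get_image('wrist')
cv2.imwrite('pics/k_wrist.png',im)
print(o['ee_pos'],yaw(o))
u=np.array([np.cos(np.radians(171.95)),np.sin(np.radians(171.95))]);c=np.array([492.4,369.3]);v=np.array([-u[1],u[0]])
for s in (66,76): print(s,[np.round(proj('wrist',[*(c+s*u+w*v),24],o)[0]).tolist() for w in(-30,30)])
"
```

```text
t 10.73 pos [460.6 373.4 179.7] yaw 171.45 tiltz [-0.001 -0.001 -1.   ] F [-0.5  0.2 -3.7] w 45.8
shift [-0.0004  0.0005  0.0847] roll -0.0088 rows>= 2.0 0.1
[460.90348011 373.55561085 180.2452145 ] 171.4314546347619
66 [[351.0, 188.0], [285.0, 189.0]]
76 [[351.0, 177.0], [285.0, 178.0]]
```

View pics/k_side.png

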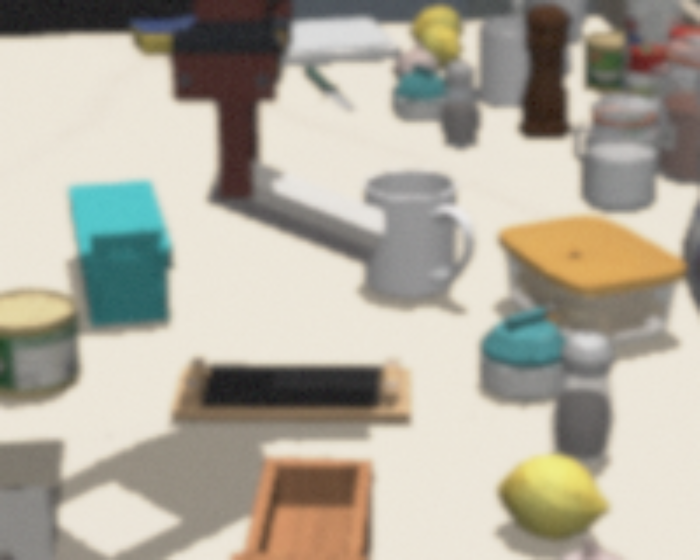

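View pics/k_wrist.png

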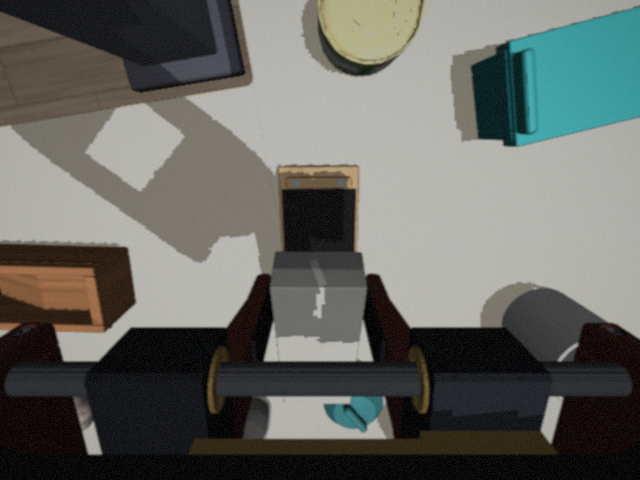

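The end stop shows at wrist (285–351, 177–190), exactly where predicted. Descending.

>>> {"method": "move_arm", "body": {"deltas": [[255,0,0.0005,0.02,-0.009],[255,0,0.0005,0.045,-0.009],[255,0,0.0005,0.07,-0.009],[255,0,0.0005,0.085,-0.009],[255,0,0.0005,0.09,-0.009]]}}

```text
t: 11.25
ee_pos: [460.0, 373.4, 88.2]
orientation: [-0.218, -3.132, 0.004]
ft_force: [-0.3, -0.6, -3.0]
width: 45.8
```

>>> {"method": "move_arm", "body": {"deltas": [[255,0,0,0,0]]}}

```text
t: 11.33
ee_pos: [460.5, 374.0, 89.4]
orientation: [-0.217, -3.133, 0.002]
ft_force: [-0.2, 0.5, -2.8]
width: 46.0
```

```bash
python3 -c "
from h import *
im=get_image('side')
cv2.imwrite('pics/l_side.png',cv2.resize(im[140:300,220:420],None,fx=3.5,fy=3.5))
go(461,373.7,81,171.95)
"
```

```text
t 11.38 pos [461.2 374.6  90.5] yaw 172.09 tiltz [ 0.  0. -1.] F [-0.3  0.8 -2.9] w 45.7
shift [ 0.     -0.0009  0.0095] roll 0.0024 rows>= 0.2 0.0
```

View pics/l_side.png

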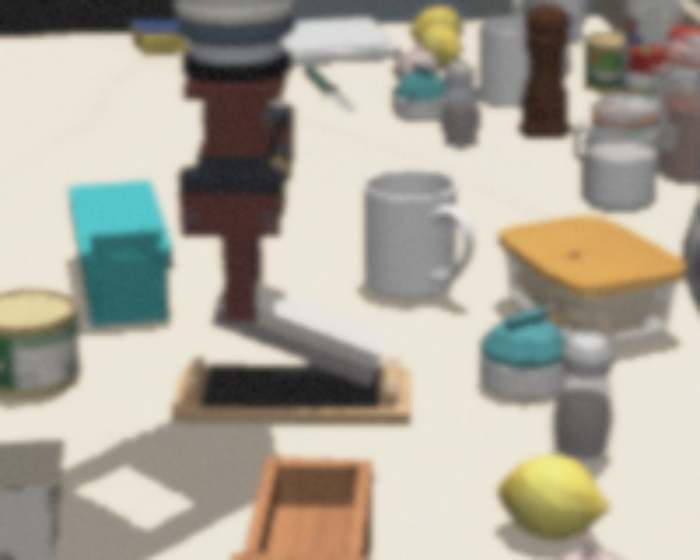

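The low end sits just inside the far stop, at crop (375,380). Lowering slowly to contact.

>>> {"method": "move_arm", "body": {"deltas": [[255,0,-0.0005,0.003,0],[255,0,-0.0005,0.005,0],[255,0,-0.0005,0.007,0],[255,0,-0.0005,0.0085,0],[255,0,-0.0005,0.0085,0]]}}

```text
t: 11.8
ee_pos: [460.7, 374.2, 81.8]
orientation: [0.215, 3.134, 0.0]
ft_force: [0.5, 1.0, -3.0]
width: 45.5
```

```bash
python3 -c "
from h import *
go(461,373.7,81,171.95)
"
```

```text
t 11.8 pos [460.7 374.2  81.8] yaw 172.16 tiltz [ 0.  0. -1.] F [ 0.5  1.  -3. ] w 45.5
shift [-0.0004 -0.0004  0.0008] roll 0.0037 rows>= 0.0 0.0
```

>>> {"method": "move_arm", "body": {"deltas": [[255,0,0,0.001,0.003],[255,0,0,0.002,0.003],[255,0,0,0.003,0.003]]}}

```text
t: 12.05
ee_pos: [460.7, 374.2, 78.7]
orientation: [-0.22, -3.134, -0.0]
ft_force: [-2.5, 0.3, 1.3]
width: 45.6
```

Contact at TCP z≈80. Now following the arc that lays the stone flat about its touching edge.

>>> {"method": "move_arm", "body": {"deltas": [[255,0.002,0,0.0015,0],[255,0.003,0,0.003,0],[255,0.004,0,0.0045,0],[255,0.005,0,0.006,0],[255,0.0055,0,0.0075,0]]}}

```text
t: 12.47
ee_pos: [455.3, 375.1, 71.2]
orientation: [0.219, 3.134, 0.0]
ft_force: [-0.8, -0.4, 1.0]
width: 45.6
```

```bash
python3 -c "
from h import *
go(461,373.7,81,171.95)
im=get_image('side')
cv2.imwrite('pics/m_side.png',cv2.resize(im[140:300,220:420],None,fx=3.5,fy=3.5))
"
```

```text
t 12.47 pos [455.3 375.1  71.2] yaw 171.99 tiltz [ 0.  0. -1.] F [-0.8 -0.4  1. ] w 45.6
shift [-0.0059 -0.0005 -0.0098] roll 0.0007 rows>= 0.3 0.0
```

View pics/m_side.png

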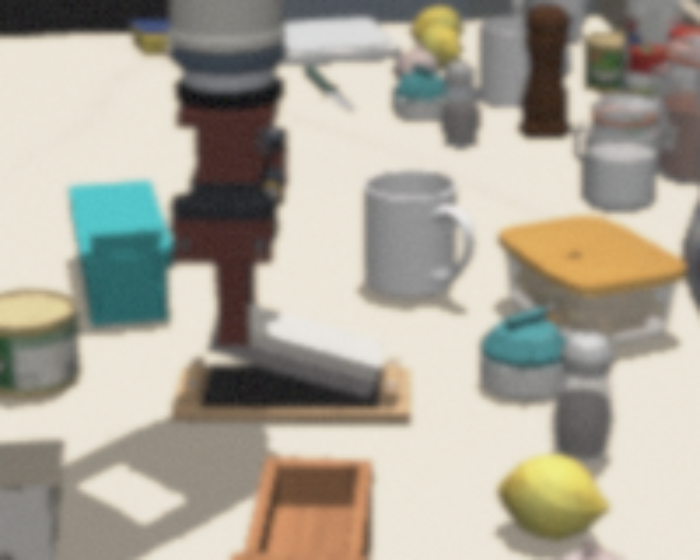

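The stone is pivoting softly, at about 4 N. Continuing.

>>> {"method": "move_arm", "body": {"deltas": [[255,0.001,0,0.002,0],[255,0.002,0,0.004,0],[255,0.003,0,0.006,0],[255,0.004,0,0.008,0],[255,0.0045,0,0.0095,0]]}}

```text
t: 12.93
ee_pos: [450.4, 375.6, 61.4]
orientation: [-0.219, -3.133, 0.0]
ft_force: [-1.7, 0.0, 1.3]
width: 45.9
```

>>> {"method": "move_arm", "body": {"deltas": [[255,0.001,0,0.002,0],[255,0.0015,0,0.004,0],[255,0.002,0,0.006,0],[255,0.003,0,0.008,0],[255,0.0035,0,0.0095,0]]}}

```text
t: 13.35
ee_pos: [447.2, 375.9, 51.8]
orientation: [-0.219, -3.134, 0.0]
ft_force: [-1.9, 0.6, 1.7]
width: 46.0
```

```bash
python3 -c "
from h import *
go(461,373.7,81,171.95)
im=get_image('side')
cv2.imwrite('pics/n_side.png',cv2.resize(im[140:300,220:420],None,fx=3.5,fy=3.5))
"
```

```text
t 13.35 pos [447.2 375.9  51.8] yaw 172.0 tiltz [-0. -0. -1.] F [-1.9  0.6  1.7] w 46.0
shift [-0.014  -0.0003 -0.0292] roll 0.0008 rows>= 0.8 0.0
```

View pics/n_side.png

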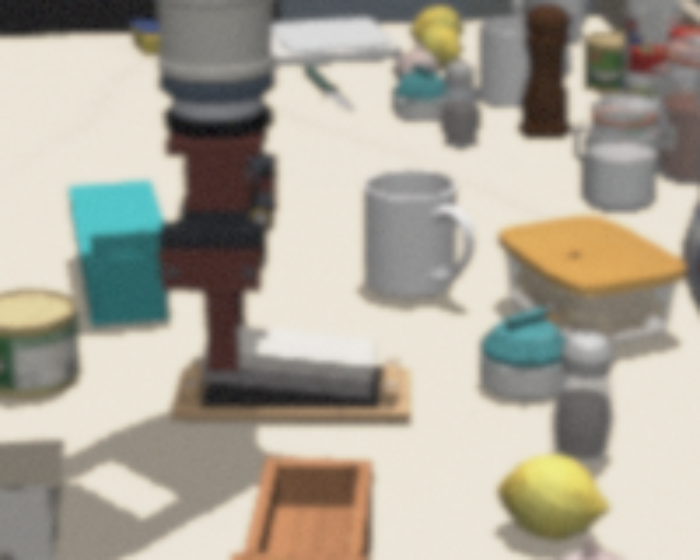

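>>> {"method": "move_arm", "body": {"deltas": [[255,0.0007,0,0.002,0],[255,0.0014,0,0.004,0],[255,0.002,0,0.006,0],[255,0.002,0,0.0075,0]]}}

```text
t: 13.73
ee_pos: [445.1, 376.2, 44.4]
orientation: [-0.219, -3.134, 0.0]
ft_force: [-3.2, 0.5, 1.5]
width: 45.7
```

>>> {"method": "move_arm", "body": {"deltas": [[255,0.0003,0,0.001,0],[255,0.0005,0,0.002,0]]}}

```text
t: 13.9
ee_pos: [444.7, 376.4, 42.5]
orientation: [-0.219, -3.134, 0.0]
ft_force: [-3.2, 0.5, 2.5]
width: 45.9
```

```bash
python3 -c "
from h import *
go(461,373.7,81,171.95)
im=get_image('side')
cv2.imwrite('pics/o_side.png',cv2.resize(im[200:280,240:380],None,fx=5,fy=5,interpolation=cv2.INTER_CUBIC))
"
```

```text
t 13.9 pos [444.7 376.4  42.5] yaw 171.99 tiltz [-0. -0. -1.] F [-3.2  0.5  2.5] w 45.9
shift [-0.0165 -0.0004 -0.0385] roll 0.0007 rows>= 1.0 0.0
```

View pics/o_side.png

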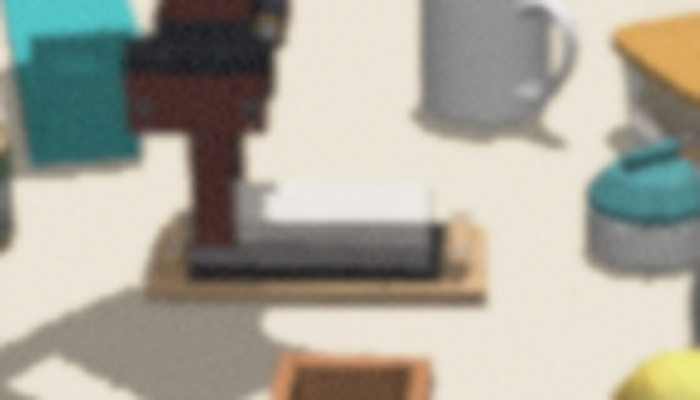

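Nearly level. A couple more millimetres until the force shows it is seated.

>>> {"method": "move_arm", "body": {"deltas": [[255,0.0001,0,0.0008,0],[255,0.0002,0,0.0016,0]]}}

```text
t: 14.12
ee_pos: [444.5, 376.4, 41.0]
orientation: [-0.22, -3.134, 0.0]
ft_force: [-1.9, 0.2, 0.8]
width: 45.6
```

>>> {"method": "move_arm", "body": {"deltas": [[255,0,0,0.0008,0],[255,0,0,0.0012,0]]}}

```text
t: 14.28
ee_pos: [444.5, 376.4, 40.8]
orientation: [-0.219, -3.133, 0.0]
ft_force: [-6.5, -3.2, 17.6]
width: 45.7
```

Seated at 17.6 N. Relieving and letting go.

>>> {"method": "move_arm", "body": {"deltas": [[255,0,0,-0.001,0],[255,0,0,-0.001,0],[60,0,0,-0.001,0],[0,0,0,-0.001,0],[0,0,0,-0.001,0]]}}

```text
t: 14.7
ee_pos: [445.0, 376.5, 40.8]
orientation: [0.219, 3.134, 0.0]
ft_force: [0.7, -0.6, 0.0]
width: 62.3
```

>>> {"method": "move_arm", "body": {"deltas": [[0,0,0,0,0],[0,0,0,0,0],[0,0,0,0,0],[0,0,0,-0.02,0],[0,0,0,-0.05,0]]}}

```text
t: 15.12
ee_pos: [443.0, 375.0, 88.8]
orientation: [-0.219, -3.13, 0.006]
ft_force: [0.8, -0.1, 0.4]
width: 87.7
```

>>> {"method": "move_arm", "body": {"deltas": [[0,0,0,-0.03,0],[0,0,0,-0.07,0],[0,0,0,-0.11,0],[0,0,0,-0.14,0],[0,0,0,-0.14,0]]}}

```text
t: 15.53
ee_pos: [447.5, 378.7, 237.8]
orientation: [0.219, 3.126, 0.012]
ft_force: [0.8, 1.0, -0.1]
width: 87.9
```

```bash
python3 -c "
from h import *
go(461,373.7,81,171.95)
o=get_obs();im=get_image('wrist');cv2.imwrite('pics/p_wrist.png',im)
im=get_image('side')
cv2.imwrite('pics/p_side.png',cv2.resize(im[200:280,240:380],None,fx=5,fy=5,interpolation=cv2.INTER_CUBIC))
cv2.imwrite('pics/p_top.png',get_image('top'))
"
```

```text
t 15.53 pos [447.5 378.7 237.8] yaw 171.99 tiltz [ 0.009  0.007 -1.   ] F [ 0.8  1.  -0.1] w 87.9
shift [-0.0129 -0.0044  0.1569] roll 0.0007 rows>= 3.8 0.0
```

View pics/p_side.png

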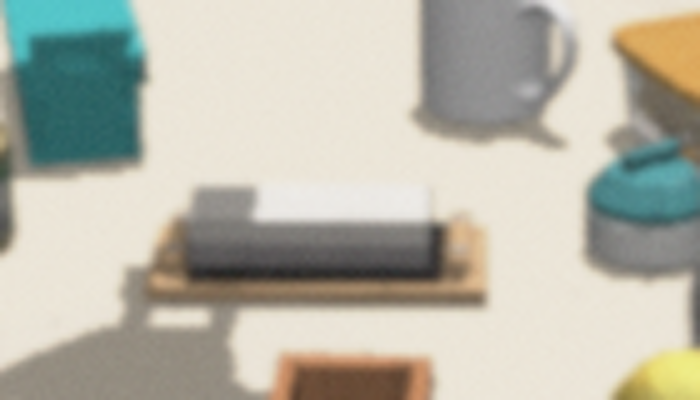

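View pics/p_wrist.png

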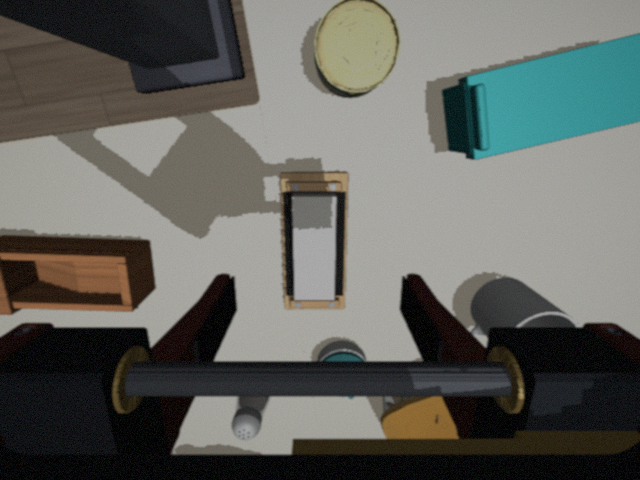

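The stone lies on the pad in line with the base, but it seems shifted toward the near stop. Measuring.

Run:
```python
from fit import *
o=get_obs();im=get_image('wrist');print(np.round(o['ee_pos'],1),np.round(get_obs()['ee_pos'],1))
cv2.imwrite('pics/q_wrist.png',im)
a=np.radians(171.95);u=np.array([np.cos(a),np.sin(a)]);v=np.array([-u[1],u[0]]);c=np.array([492.4,369.3])
for s,z in ((76,24),(66,24),(-66,24),(-76,24),(60,41),(-60,41)): print(s,z,[np.round(proj('wrist',[*(c+s*u+w*v),z],o)[0]).tolist() for w in((-30,30) if z==24 else (-23,23))])
h=cv2.cvtColor(im,cv2.COLOR_BGR2HSV)
x=im[150:325,265:365];cv2.imwrite('pics/q_crop.png',cv2.resize(x,None,fx=4,fy=3.4,interpolation=cv2.INTER_CUBIC))
m=(h[...,1]<60)&(h[...,2]>80)
col=im[165:320,318].astype(int);print([(165+i,int(r.mean())) for i,r in enumerate(col) if abs(int(col[min(i+1,154)].mean())-int(r.mean()))>8])
```

```text
[444.3 376.1 230.5] [443.9 375.8 229.6]
76 24 [[347.0, 187.0], [290.0, 187.0]]
66 24 [[346.0, 197.0], [290.0, 196.0]]
-66 24 [[343.0, 307.0], [293.0, 307.0]]
-76 24 [[343.0, 315.0], [293.0, 315.0]]
60 41 [[341.0, 205.0], [296.0, 205.0]]
-60 41 [[338.0, 310.0], [298.0, 310.0]]
[(175, 107), (176, 87), (185, 78), (187, 57), (195, 72), (196, 60), (200, 48), (201, 70), (202, 96), (232, 116), (233, 135), (234, 155), (305, 163), (306, 135), (308, 119), (314, 125), (315, 138)]
```

View pics/q_crop.png

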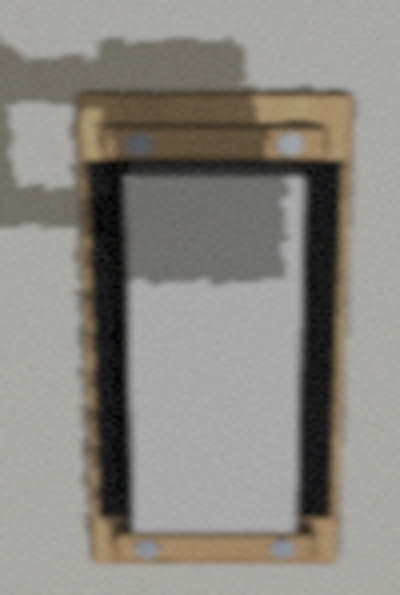

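Run:
```python
from fit import *
o=get_obs();a=np.radians(171.95);u=np.array([np.cos(a),np.sin(a)]);v=np.array([-u[1],u[0]]);c=np.array([492.4,369.3])
im=cv2.imread('pics/q_wrist.png')
for r,z in ((201.5,41),(305.7,41),(196,24),(306.5,24)):
    P=unproj('wrist',[318,r],z,o)[0,:2]-c; print(r,z,round(P@u,1))
# side edges
for r in (215,225,240,260,280,300):
    L=im[r,285:355].mean(1).astype(int); b=np.where(L>75)[0]; d=np.abs(np.diff(L)); 
    k=[285+i for i in range(69) if d[i]>18]; print(r,k)
for cam in("top","side","wrist"):
    for n in("stone","press_spot","raised_end"):
        print(cam,n,[(round(d["conf"],2),np.round(((np.array(d["location"])[:2]-c)@np.c_[u,v]),1).tolist(),round(d["location"][2])) for d in place_of(cam,n)][:2])
```

```text
201.5 41 64.8
305.7 41 -53.6
196 24 67.3
306.5 24 -64.0
215 [287, 288, 294, 295, 296, 335, 339, 340, 341, 348, 349, 352]
225 [286, 287, 295, 296, 334, 335, 339, 340, 341, 348, 349, 350, 351]
240 [287, 288, 295, 296, 297, 339, 340, 341, 347, 348, 349]
260 [287, 288, 295, 296, 297, 338, 339, 340, 347, 348, 349]
280 [285, 288, 289, 290, 295, 296, 297, 298, 338, 339, 340, 346, 347, 348]
300 [288, 289, 290, 296, 297, 298, 337, 338, 339, 340, 346, 347, 348, 349]
top stone []
top press_spot []
top raised_end []
side stone [(0.9, [5.2, -2.1], 12)]
side press_spot [(0.58, [-37.2, -1.7], 40), (0.26, [-168.9, -37.5], 0)]
side raised_end [(0.83, [50.9, -1.7], 42), (0.23, [196.9, -39.7], 2)]
wrist stone [(0.84, [2.9, -2.2], 14)]
wrist press_spot [(0.57, [-40.2, 0.2], 42)]
wrist raised_end [(0.67, [43.5, 0.1], 39)]
```

The stone lies flat within the stops: all gaps are visible, about 2 mm on one end, and it is in line. I'll leave it and go to the lid end.

```bash
python3 -c "
from h import *
go(435,-155.6,200,80)"
```

```text
t 16.18 pos [444.6 376.3 230.5] yaw 171.99 tiltz [-0.001 -0.    -1.   ] F [ 0.4 -0.2  0.8] w 87.8
shift [-0.0646 -0.5281  0.0307] roll 1.6055 rows>= 12.8 12.8
```

>>> {"method": "move_arm", "body": {"deltas": [[255,-0.004,-0.033,0,0.11],[255,-0.008,-0.068,0,0.22],[255,-0.012,-0.104,0,0.33],[255,-0.016,-0.14,0,0.44],[255,-0.021,-0.176,0,0.55]]}}

```text
t: 16.6
ee_pos: [440.5, 197.8, 230.8]
orientation: [1.069, 2.954, -0.0]
ft_force: [0.3, 0.2, 0.2]
width: 58.0
```

```bash
python3 -c "
from h import *
go(435,-155.6,200,80)"
```

```text
t 16.6 pos [440.5 197.8 230.8] yaw 140.21 tiltz [ 0. -0. -1.] F [0.3 0.2 0.2] w 58.0
shift [-0.222  -0.275   0.0309] roll 1.0509 rows>= 8.5 8.4
```

>>> {"method": "move_arm", "body": {"deltas": [[255,-0.024,-0.03,0.003,0.11],[255,-0.048,-0.06,0.006,0.22],[255,-0.072,-0.09,0.01,0.33],[255,-0.096,-0.12,0.013,0.44],[255,-0.12,-0.15,0.017,0.55]]}}

```text
t: 17.02
ee_pos: [437.9, 5.4, 214.1]
orientation: [1.831, 2.552, 0.001]
ft_force: [0.7, 0.7, -0.0]
width: 24.5
```

```bash
python3 -c "
from h import *
go(435,-155.6,180,80)"
```

```text
t 17.02 pos [437.9   5.4 214.1] yaw 108.67 tiltz [ 0.001  0.    -1.   ] F [ 0.7  0.7 -0. ] w 24.5
shift [-0.1516 -0.0543  0.0341] roll 0.5004 rows>= 3.9 4.0
```

>>> {"method": "move_arm", "body": {"deltas": [[255,-0.032,-0.011,0.006,0.11],[255,-0.064,-0.022,0.012,0.22],[255,-0.1,-0.036,0.02,0.33],[255,-0.13,-0.046,0.03,0.42],[255,-0.152,-0.054,0.034,0.5]]}}

```text
t: 17.43
ee_pos: [435.9, -156.6, 179.1]
orientation: [-2.407, -2.019, 0.001]
ft_force: [0.1, -0.4, -0.5]
width: 0.2
```

>>> {"method": "move_arm", "body": {"deltas": [[255,0,0,0,0],[255,0,0,0,0]]}}

```text
t: 17.6
ee_pos: [436.1, -155.0, 179.6]
orientation: [-2.402, -2.024, 0.0]
ft_force: [-0.1, -0.1, -0.9]
width: 0.4
```

Run:
```python
from h import *
go(435,-155.6,80,80)
o=get_obs();im=get_image('wrist');cv2.imwrite('pics/r_wrist.png',im)
print("lid",[(round(d["conf"],2),np.round(d["location"],1).tolist()) for d in place_of('wrist','lid_end')],np.round(o['ee_pos'],1))
```

```text
t 17.6 pos [ 436.1 -155.   179.6] yaw 80.22 tiltz [-0.001  0.    -1.   ] F [-0.1 -0.1 -0.9] w 0.4
shift [-0.0008 -0.001   0.0996] roll 0.0039 rows>= 2.4 0.0
lid [(0.72, [439.6, -129.1, 66.7])] [ 436.1 -155.   179.6]
```

View pics/r_wrist.png

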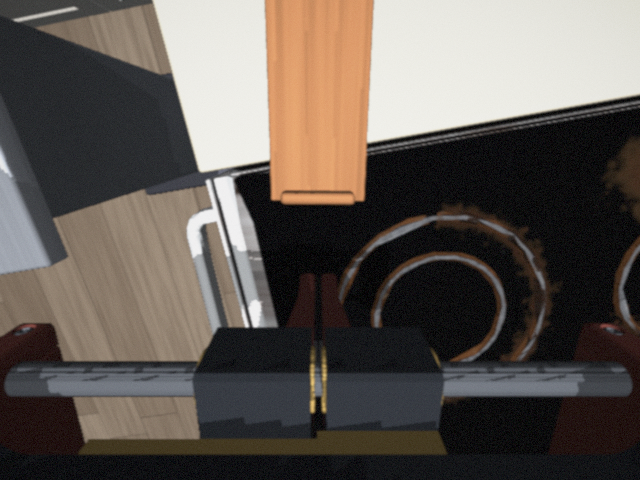

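The lid's grip bar is at wrist (318,200), centred on the tool axis and ahead of the fingers. Lowering behind it.

>>> {"method": "move_arm", "body": {"deltas": [[255,-0.003,-0.001,0.025,0.004],[255,-0.003,-0.001,0.055,0.004],[255,-0.003,-0.001,0.085,0.004],[255,-0.003,-0.001,0.1,0.004],[255,-0.003,-0.001,0.1,0.004]]}}

```text
t: 18.12
ee_pos: [433.2, -154.9, 77.5]
orientation: [-2.399, -2.022, 0.004]
ft_force: [0.1, -0.3, -0.4]
width: 0.6
```

Run:
```python
from h import *
go(460.5,-13,80,80)
im=get_image('side');cv2.imwrite('pics/s_side.png',cv2.resize(im[250:390,230:390],None,fx=4,fy=4))
go(460.5,-13,80,80)
```

```text
t 18.12 pos [ 433.2 -154.9   77.5] yaw 80.26 tiltz [-0.005  0.002 -1.   ] F [ 0.1 -0.3 -0.4] w 0.6
shift [ 0.1445  0.0029 -0.0023] roll 0.0045 rows>= 3.5 0.0
t 18.17 pos [ 434.1 -155.4   79. ] yaw 80.24 tiltz [-0.003  0.001 -1.   ] F [0.6 0.3 0.2] w 0.6
shift [ 0.1448  0.0018 -0.0009] roll 0.0041 rows>= 3.5 0.0
```

View pics/s_side.png

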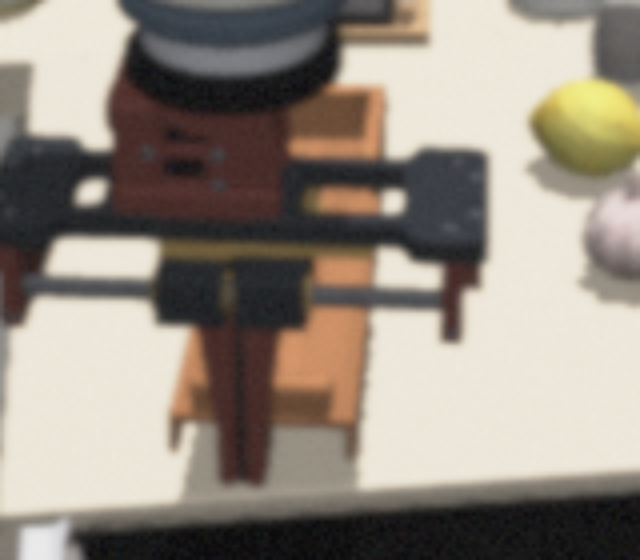

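The fingers are behind the grip bar at crop (240,480). Pushing the lid.

>>> {"method": "move_arm", "body": {"deltas": [[255,0.007,0.001,0,0.004],[255,0.013,0.001,0,0.004],[255,0.018,0.001,0,0.004],[255,0.025,0.001,0,0.004],[255,0.034,0.001,0,0.004]]}}

```text
t: 18.58
ee_pos: [442.7, -123.3, 80.8]
orientation: [2.407, 2.015, 0.002]
ft_force: [1.2, -1.5, 2.0]
width: 0.7
```

>>> {"method": "move_arm", "body": {"deltas": [[255,0.01,0,0,0],[255,0.021,0,0,0],[255,0.032,0,0,0],[255,0.043,0,0,0],[255,0.054,0,0,0]]}}

```text
t: 19.0
ee_pos: [451.4, -69.3, 79.9]
orientation: [2.409, 2.017, 0.0]
ft_force: [0.7, -1.7, -0.4]
width: 0.3
```

Run:
```python
from h import *
im=get_image('side');cv2.imwrite('pics/t_side.png',cv2.resize(im[250:390,230:390],None,fx=4,fy=4))
go(460.5,-13,80,80)
```

```text
t 19.05 pos [451.5 -68.   79.8] yaw 79.9 tiltz [-0.     0.001 -1.   ] F [ 0.8  0.8 -0.1] w 0.3
shift [ 0.0558 -0.0007 -0.0002] roll -0.0018 rows>= 1.3 0.0
```

View pics/t_side.png

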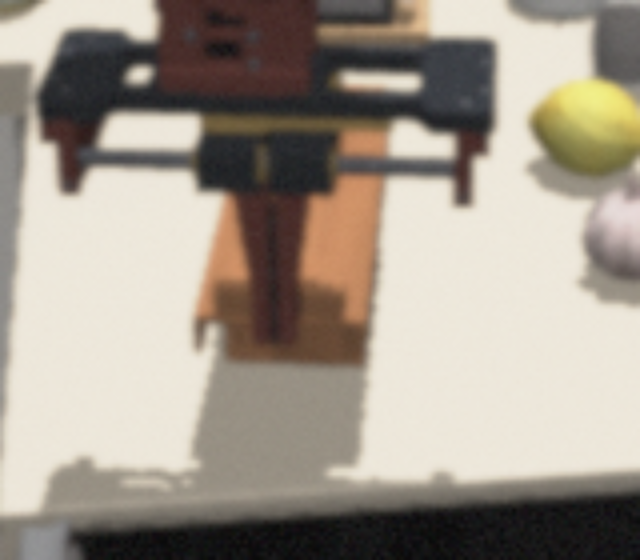

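The lid is following. Pushing on, and slowing near the stop.

>>> {"method": "move_arm", "body": {"deltas": [[255,0.01,0,0,0],[255,0.02,0,0,0],[255,0.03,0,0,0],[255,0.038,0,0,0],[255,0.044,0,0,0]]}}

```text
t: 19.47
ee_pos: [458.9, -26.2, 79.8]
orientation: [-2.408, -2.017, 0.0]
ft_force: [0.4, -2.1, -0.2]
width: 0.5
```

>>> {"method": "move_arm", "body": {"deltas": [[255,0.002,0,0,0],[255,0.004,0,0,0],[255,0.006,0,0,0]]}}

```text
t: 19.72
ee_pos: [459.8, -21.1, 79.8]
orientation: [-2.409, -2.016, 0.001]
ft_force: [0.3, -1.6, 0.4]
width: 0.3
```

Run:
```python
from h import *
go(460.5,-13,80,80)
```

```text
t 19.72 pos [459.8 -21.1  79.8] yaw 79.86 tiltz [-0.  0. -1.] F [ 0.3 -1.6  0.4] w 0.3
shift [ 0.0081 -0.0008 -0.0002] roll -0.0025 rows>= 0.2 0.0
```

>>> {"method": "move_arm", "body": {"deltas": [[255,0.002,0,0,0],[255,0.004,0,0,0],[255,0.006,0,0,0]]}}

```text
t: 19.97
ee_pos: [460.9, -15.4, 79.8]
orientation: [-2.409, -2.016, 0.001]
ft_force: [-1.0, -1.6, -1.4]
width: 0.3
```

>>> {"method": "move_arm", "body": {"deltas": [[255,0.0015,0,0,0],[255,0.003,0,0,0]]}}

```text
t: 20.13
ee_pos: [461.3, -12.6, 79.8]
orientation: [-2.409, -2.017, 0.001]
ft_force: [-2.1, -16.4, 1.2]
width: 0.4
```

The force rose to 16 N right at the predicted shut position, so the lid is on its stop. Backing off and checking.

>>> {"method": "move_arm", "body": {"deltas": [[255,0.0005,0,0,0],[255,-0.01,0,0,0],[255,-0.025,0,-0.01,0],[255,-0.035,0,-0.04,0],[255,-0.04,0,-0.075,0]]}}

```text
t: 20.55
ee_pos: [452.9, -52.6, 154.3]
orientation: [-2.407, -2.013, 0.004]
ft_force: [1.1, -0.1, 0.0]
width: 0.6
```

>>> {"method": "move_arm", "body": {"deltas": [[255,-0.03,0,-0.03,0],[255,-0.06,0,-0.065,0],[255,-0.09,0,-0.1,0],[255,-0.1,0,-0.1,0],[255,-0.1,0,-0.1,0]]}}

```text
t: 20.97
ee_pos: [438.3, -153.3, 258.0]
orientation: [2.407, 2.009, 0.005]
ft_force: [0.1, -0.1, 0.5]
width: 0.2
```

Run:
```python
from h import *
go(460.5,-13,80,80)
for c in("side","top","wrist"): 
    im=get_image(c); cv2.imwrite(f'pics/u_{c}.png',im)
print([(c,round(d["conf"],2),np.round(d["location"],1).tolist()) for c in("top","side","wrist") for d in place_of(c,'lid_end')])
for n,p in (("tin",(298,430)),("salt_shaker",(676,262)),("lemon",(640,162)),("garlic",(638,60)),("timer",(665,380)),("stone",(492,369))):
    print(n,p,[(round(d["conf"],2),np.round(d["location"]).tolist()) for d in place_of("top",n)][:2],[(round(d["conf"],2),np.round(d["location"]).tolist()) for d in place_of("side",n)][:1])
cv2.imwrite('pics/u_crop.png',cv2.resize(cv2.imread('pics/u_side.png')[190:370,210:430],None,fx=3.3,fy=3.3))
```

```text
t 20.97 pos [ 438.3 -153.3  258. ] yaw 79.69 tiltz [ 0.007 -0.003 -1.   ] F [ 0.1 -0.1  0.5] w 0.2
shift [ 0.1423 -0.0045  0.1778] roll -0.0054 rows>= 5.5 0.0
[('top', 0.96, [375.6, 528.8, 67.3]), ('top', 0.56, [465.8, -3.5, 68.8]), ('side', 0.73, [461.9, 1.2, 69.1]), ('side', 0.71, [372.9, 529.2, 68.8]), ('wrist', 0.89, [458.8, -4.4, 62.8])]
tin (298, 430) [(0.78, [303.0, 432.0, 2.0]), (0.63, [449.0, 376.0, 40.0])] [(0.74, [461.0, 1.0, 70.0])]
salt_shaker (676, 262) [(0.64, [677.0, 264.0, -1.0])] [(0.95, [682.0, 264.0, 3.0])]
lemon (640, 162) [(0.57, [641.0, 165.0, -2.0])] [(0.91, [634.0, 154.0, -3.0])]
garlic (638, 60) [(0.92, [639.0, 61.0, 5.0])] [(0.74, [640.0, 58.0, -1.0])]
timer (665, 380) [(0.78, [661.0, 382.0, 0.0])] [(0.73, [666.0, 382.0, 3.0])]
stone (492, 369) [(0.69, [491.0, 368.0, 18.0])] [(0.92, [489.0, 374.0, 16.0])]
```

View pics/u_crop.png

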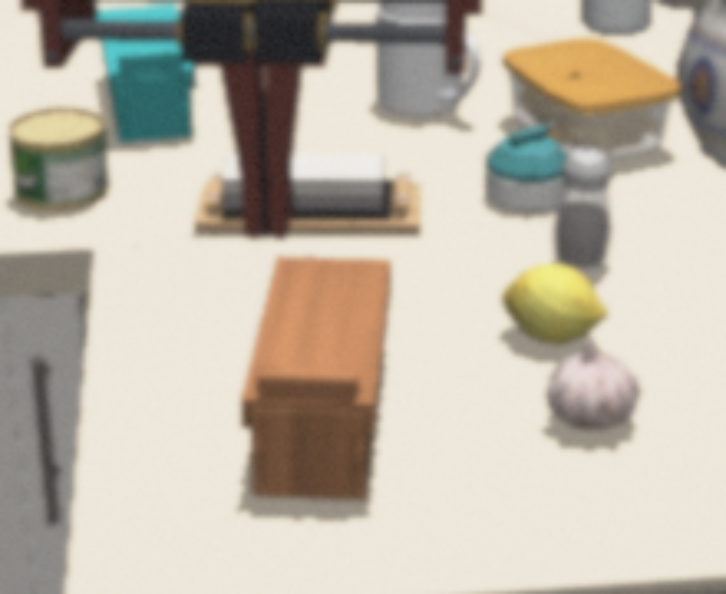

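View pics/u_top.png

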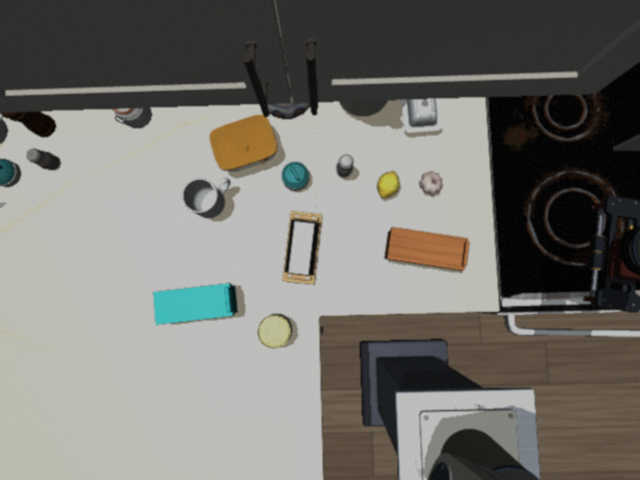

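The lid is shut at top (428,249), the stone lies on the base at (302,247), and the bystanders are unmoved. Handing in.

```bash
python3 -c "
from workcell import *
print(close_job())"
```

```text
the job is handed in; nothing more can be done
None
```

The job is handed in at about 22 s of the 61 s. The stone lies flat on the rubber pad between the stops, and the empty case's lid is slid shut. No verdict was reported.

**What I did:**
- I pressed the stone's end next to the lid until the other end tipped up, then gripped the raised end. I drew the stone clear of the lid edge and lifted it out.
- I set its low edge on the pad and let it down flat about that edge with only a few newtons, then released it.
- I pushed the lid to +x until it met its stop.

**What the last checks showed:**
- **Stone:** it is flat and in line with the base, and clear of both stops. It sits about 4 mm off centre lengthwise, which leaves roughly 2 mm at one stop. The networks' estimates of its position scattered by a few mm, and I left it there.
- **Lid:** the push force rose to 16 N at the predicted shut position. The pictures show the case fully covered.
- **Other things:** the lemon, garlic, salt shaker, timer and tin are within measurement error of where they started. I did not touch the turquoise look-alike, and the gripper ended clear of everything.

**Off plan:**
- The press reached 57 N at the fingertips when the stone bottomed out. That is more than I wanted, but under the 120 N wrist limit.
- My first grip was 4 mm too high, so I regripped lower before lifting.

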